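# Refill the spacer magazine on the repair bench

### The job

Refill the spacer magazine: take the dust cap off the tube, hold up the lock collar and swing the gate lever fully to the load end (gate shut under the tube), drop every spacer bush on the bench end to end into the tube, and then set the follower weight on top of them, knob up. Then hold the collar up again and swing the lever fully back to the run end, so that the column drops into the nest, and put the cap back on the tube's mouth; let the collar spring down each time, and leave the meter, the reel and the jar where they are.

Things in the scene. Friction and masses are not known exactly. Their poses are not given: they have to be found in the camera images.
- magazine: Gravity tube magazine for spacers, bolted to the bench: aluminium base plate 12 mm thick, vertical tube, gate lever. Origin: on the tube's axis at bench level; z up; +y from the tube to the lever's pivot. The plate spans x -60 to 130, y -60 to 210 mm. A grey column 34 mm wide beside the tube (y -29 to -43 mm) is 152 mm high. Tube, nest and gate: see tube_mouth, nest_floor, gate_lever
- tube_mouth (a point): Centre of the tube's funnel mouth at its upper edge, 193 mm above the bench; z up. The funnel is about 45 mm wide outside, 38 mm inside, and narrows over 8 mm to the tube: bore 28 mm, outside 34 mm, from 185 down to 49 mm above the bench, with a 15 mm wide viewing slot on its +x side
- nest_floor (a point): Centre of the floor of the nest, 12 mm above the bench straight under the tube, 32 mm wide inside. The gate plate slides between nest and tube, its top 48 mm above the bench: gate shut, the spacers stand on the plate; gate open, the column drops until its lowest spacer stands on this floor
- lever_pivot (a point): Point on the vertical axis about which the gate lever swings, at the top of the flat lever plate, 48 mm above the bench; 55 mm along magazine +y from the tube's axis
- gate_lever (a joint): Angle of the horizontal gate lever, rad: 0 run end (gate open), 1.1 load end (gate shut); grows counter-clockwise seen from above; stays where left (friction 0.12 N m). At angle a its handle post stands 100 mm from the pivot towards (sin(1.1 - a), cos(1.1 - a)) in magazine x, y. The post ends in a black knob 26 mm wide, top 117 mm above the bench
- gate_tooth (a point): Top of a fixed steel tooth, 12 mm wide, half way along the lever's path (0.55 rad), 42 mm above the bench. It stops the foot of the lock collar from either side: with the collar down the lever cannot pass from about 0.45 to 0.65 rad
- lock_collar (a joint): Height of the lock collar above its rest, m: 0 down, 0.016 fully up. It slides up the handle post against a spring (about 4 N at rest, 6 N fully up) and springs down when let go; its foot clears the tooth when raised 11 mm or more, and must be held up while the lever passes
- collar_grip (a point): Centre of the lock collar, a ribbed aluminium sleeve 30 mm in diameter, 26 mm high, round the handle post; 73 mm above the bench when down, its lower edge then 12 mm above the lever plate. Its y axis points away from the pivot; its foot hangs down on that side, 17 to 25 mm from the post's axis, 10 mm wide
- spacer1: Plain aluminium spacer bush, 24 mm outside diameter, 24 mm high, 30 g, with an 11 mm hole in its top end; stands on the bench. Origin: its centre, 12 mm above what it stands on; z along its axis. All spacers are alike and either end may go down; from three to five are there (None from the start: absent)
- spacer2: Plain aluminium spacer bush, 24 mm outside diameter, 24 mm high, 30 g, with an 11 mm hole in its top end; stands on the bench. Origin: its centre, 12 mm above what it stands on; z along its axis. All spacers are alike and either end may go down; from three to five are there (None from the start: absent)
- spacer3: Plain aluminium spacer bush, 24 mm outside diameter, 24 mm high, 30 g, with an 11 mm hole in its top end; stands on the bench. Origin: its centre, 12 mm above what it stands on; z along its axis. All spacers are alike and either end may go down; from three to five are there (None from the start: absent)
- spacer4: Plain aluminium spacer bush, 24 mm outside diameter, 24 mm high, 30 g, with an 11 mm hole in its top end; stands on the bench. Origin: its centre, 12 mm above what it stands on; z along its axis. All spacers are alike and either end may go down; from three to five are there (None from the start: absent)
- spacer5: Plain aluminium spacer bush, 24 mm outside diameter, 24 mm high, 30 g, with an 11 mm hole in its top end; stands on the bench. Origin: its centre, 12 mm above what it stands on; z along its axis. All spacers are alike and either end may go down; from three to five are there (None from the start: absent)
- follower: Follower weight, 110 g: steel plug 24 mm in diameter, 22 mm high, with a 10 mm stem and on it a black knob 18 mm in diameter from 30 to 46 mm above its underside; stands on the bench. Origin: centre of its underside, z up towards the knob
- cap: Grey plastic dust cap, 40 g, at the start on the tube's mouth: a plug 24 mm in diameter and 8 mm deep that sits loosely in the funnel, over it a disc 50 mm in diameter and 6 mm thick that rests on the funnel's rim, and a knob 20 mm in diameter from 14 to 36 mm above the plug's underside. Origin: centre of the plug's underside, 185 mm above the bench when on; z up towards the knob
- multimeter: Red handheld multimeter lying flat, 180 x 85 x 40 mm; origin centre of its underside; bystander
- solder_reel: Solder reel standing on end, 54 mm in diameter, 38 mm high; origin centre of its underside; bystander
- flux_jar: Small jar with green cap, 42 mm in diameter, 40 mm high; origin centre of its underside; bystander

How it is judged:
On the way, in this order (a step that is already met when the one before it is completed fails the run):
1. the gate lever is swung to the load end (1.0 rad or more), so the gate is shut under the tube, with the collar let down again (value of joint gate_lever above 1 rad and value of joint lock_collar below 0.004 m), for 0.2 s.
2. every spacer is in the tube above the shut gate, the follower not yet (value of joint gate_lever above 0.95 rad and horizontal distance between each of spacer1, spacer2, spacer3, spacer4, spacer5 and tube_mouth below 0.007 m and z of spacer1 in the frame of magazine between 0.052 and 0.165 m and linear speed of each of spacer1, spacer2, spacer3, spacer4, spacer5 below 0.03 m/s and z of spacer2 in the frame of magazine between 0.052 and 0.165 m and z of spacer3 in the frame of magazine between 0.052 and 0.165 m and z of spacer4 in the frame of magazine between 0.052 and 0.165 m and z of spacer5 in the frame of magazine between 0.052 and 0.165 m and horizontal distance between follower and tube_mouth above 0.04 m), for 0.2 s.
3. the follower weight is in the tube on top of the spacers, the gate still shut (value of joint gate_lever above 0.95 rad and horizontal distance between follower and tube_mouth below 0.007 m and z of follower in the frame of magazine between 0.1 and 0.185 m and linear speed of follower below 0.03 m/s), for 0.2 s.
4. the gate lever is back at the run end (0.1 rad or less) with its collar down (value of joint gate_lever below 0.1 rad and value of joint lock_collar below 0.004 m), for 0.2 s.
At the end, for the whole second after the job is handed in: Lever at the run end (0.1 rad or less), collar down (within 4 mm); every spacer in the tube or nest, one down in the nest; follower in the tube above them and cap on the mouth, both upright within 0.3 rad; all within 7 mm of the tube axis and at rest (all of step 4 and horizontal distance between each of spacer1, spacer2, spacer3, spacer4, spacer5, follower, cap and tube_mouth below 0.007 m and z of spacer1 in the frame of magazine between 0.018 and 0.135 m and linear speed of each of spacer1, spacer2, spacer3, spacer4, spacer5, follower, cap below 0.03 m/s and z of spacer2 in the frame of magazine between 0.018 and 0.135 m and z of spacer3 in the frame of magazine between 0.018 and 0.135 m and z of spacer4 in the frame of magazine between 0.018 and 0.135 m and z of spacer5 in the frame of magazine between 0.018 and 0.135 m and z of follower in the frame of magazine between 0.07 and 0.15 m and z of cap in the frame of magazine between 0.18 and 0.191 m and angle between each of follower, cap's own z axis and vertical below 0.3 rad and z of any of spacer1, spacer2, spacer3, spacer4, spacer5 in the frame of magazine below 0.032 m); the robot touches nothing.
It fails at once if the red multimeter is moved by more than 40 mm (distance of multimeter from where it was at the start of the episode above 0.04 m).
It fails at once if the solder reel is moved by more than 40 mm (distance of solder_reel from where it was at the start of the episode above 0.04 m).
It fails at once if the flux jar is moved by more than 40 mm (distance of flux_jar from where it was at the start of the episode above 0.04 m).
Of spacer1, spacer2, spacer3, spacer4, spacer5 only 3 to 5 are there at a start; the rules pass over those that are not, and their reading is None.
At some moment in a run one of spacer1, spacer2, spacer3, spacer4, spacer5 may be knocked a few centimetres aside while the robot is not near it.
It also fails if it takes over 210 s, if anything falls off the work surface, if the arm or the gripper's body presses on something with over 40 N, if the wrist force passes 120 N, or if a joint passes its speed limit or range.

### The arm

A 6-joint arm with a two-finger parallel gripper is mounted at the origin on the work surface. World frame = base frame: x ahead of the robot, y to its left, z up, the work surface at z = 0. Lengths are in m, angles in rad, forces in N, time in s.
With the tool pointing down it reaches from about 0.3 to 0.85 m from the base axis. Payload 4.2 kg.
Tool frame: the origin (TCP) lies midway between the tips of the shut fingers; the grasp point (between the pads) lies 19 mm behind it; z points along the fingers, y is the direction in which the jaws open and shut (so a half turn about z gives the same grasp; the last joint's range is limited). The gripper opens to 91 mm and grips with 3 to 60 N. Pads are 32 mm wide; open, the fingers measure 118 mm over their backs; the gripper's body (76 mm by 178 mm) begins 60 mm behind the grasp point.
Start: joints at [1.165, 0.32, 1.565, -0, 1.257, -0.02], TCP at [0.216, 0.533, 0.214] pointing down, gripper open.
Joint ranges: [-3.11, 3.11], [-0.84, 2.01], [0.21, 2.61], [-1.34, 4.49], [0.05, 2.63], [-2.56, 2.56]. Speed limits (rad/s): [2.57, 2.57, 3.14, 3.14, 3.14, 3.14].

### API

Orientations are given as a unit quaternion [w, x, y, z].
In Python, from rig import env gives the robot as it stands.
- The arm moves only by the tool move_arm, never from a script. Its argument "series" is a list of rows, each an object of numbers: "claw": the finger opening in cm, from 0 to 9.12; "x", "y", "z": the shift along the tool's x, y, z in cm; "yaw": the turn about the tool's z in rad. In form: [{"claw": .., "x": .., "y": .., "z": .., "yaw": ..}, ...]. A call has exactly 5 rows; each row shifts and turns the commanded pose from where the row before left it, along the tool's axes as they then stand; what a row does not reach is not made up. A row lasts 1/8 s, in which the tool goes at most 62.5 mm and 10.7 degrees, less where a joint would pass 70% of its speed; a pose out of reach is approached as far as the arm can. A call is refused whole if a number of a shift passes 6.25 or a number of a turn 0.188, either way. A call with a gripper value outside its range is refused whole. The fingers move at their own pace and stop on an object; the grip force is fixed at half the most. Time passes only in rows, so rows that do not move let the fingers close, or fill a call up. It gives the time, the measured TCP pose, the force and the opening at its end, in the units of the state.
- env.get_obs(): the state, without advancing time (a new reading comes with each control period).
- env.camera(name): name is "side" or "top"; returns (picture, depth): 420x560x3 uint8, red, green, blue; 420x560 float32, m along the optical axis (not along the pixel's ray), 0 where there is no reading.
- env.camera_info(name): a dict with "fx", "fy", "cx", "cy" (pixels), "camera_from_world" (4x4, takes a point from world to camera coordinates). Camera axes: x right, y down, z forward; pixel columns grow to the right and rows downward; lengths in m; the calibration is good to about 2 mm. A picture is of the moment at which its call begins. camera_info takes no time and is no camera call.
- env.finish_job(): hands the job in, once; it reports no verdict.
Trained networks look in the newest picture that a camera, given by its name, has taken for a name from the list of things; names that differ only in an ending like _2 or _b are one class to them, and where a whole thing is asked for, a point or a joint stands for the part that bears it (a point fixed in the world has none). Each returns a list of dicts, best first, with "p" (0 to 1); they miss things now and then, are a little off and sometimes report something else, mostly with a low value. They report only what shows in the picture. A call takes as long as a camera call.
- env.search_frame(thing, camera): "centre" ([column, row] in pixels, amid what is visible of it).
- env.masks_of(thing, camera): "pixels" (420x560 bool, what is visible of it) and "centre" ([column, row] in pixels, amid what is visible of it).
The state is a dict: "clock": time; "joint_positions": joint angles; "dq": joint speeds; "joint_efforts": joint torques, N m; "ee_pos": TCP position; "orientation": TCP orientation; "wrist_force": force on the tool from outside, world axes, zero at the start; "moment": the same for the moment, N m; "grip_width": finger opening in m.
Only numpy, scipy, OpenCV 4.12 (cv2) and the standard library are available. Lean on these libraries where they do the work, as an engineer would, in place of code of your own. Each camera call takes 0.05 s, during which the arm holds its last target. There are 200 camera calls.

## Working session

There is one attempt and no reset: what is moved stays moved. The work goes in short steps, Python scripts to look and compute and a tool call to move; the robot and the scene stay as the last step left them, time stands still between calls to the robot, and variables do not carry over. Pictures are saved under pics/ and viewed, about 12 in all and at most 16, crops included, and the job is handed in when it is done.

Besides the shell and the picture viewer there is one more tool, called after "Request:" in YAML: its name, and indented under it one key for each argument. move_arm: Moves the arm, as the interface text tells. Its arguments: {"type":"object","properties":{"series":{"type":"array","items":{"type":"object","properties":{"claw":{"type":"number"},"x":{"type":"number"},"y":{"type":"number"},"z":{"type":"number"},"yaw":{"type":"number"}}}}},"required":["series"]}

```bash
ls; mkdir -p pics; cat > h.py <<'E'
import numpy as np, cv2
from rig import env
def cam(n,save=None):
    im,d=env.camera(n)
    if save: cv2.imwrite('pics/'+save,im[:,:,::-1])
    return im,d
def world(n,uv,depth):
    i=env.camera_info(n); T=np.linalg.inv(np.array(i['camera_from_world']))
    u,v=np.array(uv,float).T; z=np.array(depth,float)
    p=np.stack([(u-i['cx'])/i['fx']*z,(v-i['cy'])/i['fy']*z,z,np.ones_like(z)])
    return (T@p)[:3].T
def pts(n,d,mask):
    v,u=np.nonzero(mask&(d>0)); return world(n,np.stack([u,v],1),d[v,u])
def proj(n,P):
    i=env.camera_info(n);T=np.array(i['camera_from_world']);p=T[:3,:3]@np.array(P)+T[:3,3]
    return i['fx']*p[0]/p[2]+i['cx'],i['fy']*p[1]/p[2]+i['cy']
E
python3 - <<'E'
from h import *
np.set_printoptions(precision=4,suppress=True)
o=env.get_obs();print(o['ee_pos'],o['orientation'],o['grip_width'])
D={}
for n in('side','top'):
    im,d=cam(n,n+'0.png');D[n]=d
    i=env.camera_info(n);print(n,i['fx'],np.linalg.inv(i['camera_from_world']))
for n in('side','top'):
  for t in['spacer1','follower','cap','lock_collar','gate_lever','tube_mouth','magazine','multimeter','solder_reel','flux_jar']:
    for r in env.masks_of(t,n)[:6]:
        if r['p']<.3: continue
        P=pts(n,D[n],r['pixels'])
        if len(P)==0: continue
        zt=np.percentile(P[:,2],97); T=P[P[:,2]>zt-.004]
        print(n,t,round(r['p'],2),np.round(r['centre']),len(P),'med',np.median(P,0),'ztop',round(zt,4),'topmid',(T.max(0)+T.min(0))[:2]/2)
E
```

```text
pics
[0.2162 0.5323 0.2131] [-0.0002  0.1917  0.9815 -0.0008] 0.09106938388970627
side 434.4037968884712 [[ 0.8115 -0.4171  0.4092  0.1815]
 [-0.5842 -0.5678  0.5798 -0.587 ]
 [-0.0095 -0.7096 -0.7045  0.7927]
 [ 0.      0.      0.      1.    ]]
top 524.3826909779252 [[ 0.0912 -0.9717  0.218   0.32  ]
 [-0.9958 -0.0892  0.0193 -0.0383]
 [ 0.0007 -0.2189 -0.9758  1.3776]
 [ 0.      0.      0.      1.    ]]
side spacer1 0.66 [299. 338.] 172 med [ 0.4631 -0.2654  0.0216] ztop 0.0255 topmid [ 0.4643 -0.2621]
side spacer1 0.56 [241. 276.] 108 med [ 0.4504 -0.064   0.0189] ztop 0.025 topmid [ 0.452  -0.0614]
side spacer1 0.56 [274. 299.] 170 med [ 0.4737 -0.1561  0.0183] ztop 0.0257 topmid [ 0.4743 -0.1546]
side follower 0.57 [336. 315.] 209 med [ 0.5532 -0.2691  0.0218] ztop 0.0469 topmid [ 0.5576 -0.2663]
side cap 0.57 [222. 169.] 327 med [0.5024 0.0726 0.1991] ztop 0.2215 topmid [0.5057 0.078 ]
side gate_lever 0.58 [212. 216.] 453 med [0.4735 0.1155 0.0477] ztop 0.0539 topmid [0.5146 0.1349]
side tube_mouth 0.9 [224. 212.] 5451 med [0.4986 0.0909 0.0131] ztop 0.1548 topmid [0.5094 0.061
[... 1201 characters left out ...]
top tube_mouth 0.79 [219. 234.] 6968 med [0.5209 0.1637 0.0138] ztop 0.1269 topmid [0.5343 0.1158]
top magazine 0.88 [220. 233.] 6883 med [0.5216 0.1634 0.0138] ztop 0.12 topmid [0.5404 0.1199]
top multimeter 0.67 [357. 161.] 2136 med [ 0.7478 -0.1818  0.039 ] ztop 0.0464 topmid [ 0.7502 -0.1837]
top multimeter 0.42 [244. 232.] 345 med [0.5064 0.0779 0.2007] ztop 0.2235 topmid [0.5086 0.0784]
top solder_reel 0.89 [306. 176.] 390 med [ 0.6997 -0.043   0.0378] ztop 0.0436 topmid [ 0.7049 -0.0423]
top solder_reel 0.46 [218. 231.] 6930 med [0.5209 0.1645 0.0138] ztop 0.1198 topmid [0.5404 0.1199]
top flux_jar 0.64 [417. 288.] 281 med [ 0.429  -0.3626  0.0381] ztop 0.0452 topmid [ 0.4307 -0.3661]
```

```bash
python3 - <<'E'
import cv2
a=cv2.imread('pics/top0.png')[130:330,150:450];b=cv2.imread('pics/side0.png')[130:420,150:470]
cv2.imwrite('pics/a.png',cv2.resize(a,(798,532),interpolation=2));cv2.imwrite('pics/b.png',cv2.resize(b,(660,598),interpolation=2))
E
```

```text
(no output)
```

View pics/a.png

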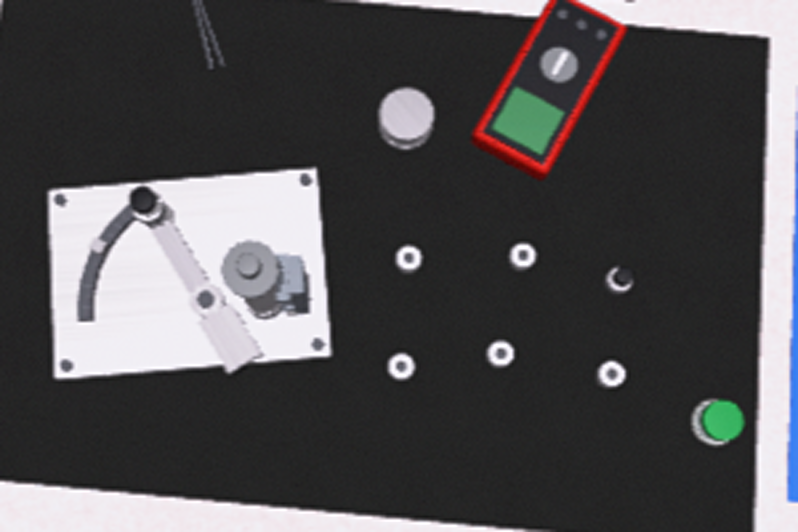

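View pics/b.png

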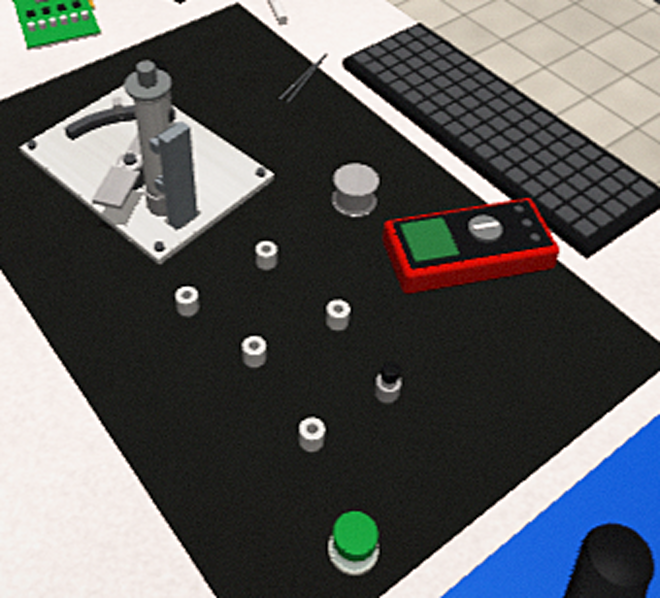

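```bash
cat >> h.py <<'E'
def rayz(n,uv,z):
    i=env.camera_info(n);T=np.linalg.inv(np.array(i['camera_from_world']))
    d=T[:3,:3]@np.array([(uv[0]-i['cx'])/i['fx'],(uv[1]-i['cy'])/i['fy'],1]);return T[:3,3]+d*(z-T[2,3])/d[2]
def tops(n,im,d,lo=.019,hi=.031,zt=.024,amin=30,amax=400):
    'white blobs in height band -> xy of centre at height zt'
    v,u=np.mgrid[:420,:560]; W=world(n,np.stack([u.ravel(),v.ravel()],1),d.ravel()).reshape(420,560,3)
    m=((W[...,2]>lo)&(W[...,2]<hi)&(d>0)).astype(np.uint8)
    c,_,st,ce=cv2.connectedComponentsWithStats(m)
    return [(rayz(n,ce[k],zt)[:2].round(4),int(st[k,4])) for k in range(1,c) if amin<st[k,4]<amax]
E
python3 - <<'E'
from h import *
np.set_printoptions(precision=4,suppress=True)
for n in('top','side'):
    im,d=cam(n)
    v,u=np.mgrid[:420,:560]; W=world(n,np.stack([u.ravel(),v.ravel()],1),d.ravel()).reshape(420,560,3)
    z=W[...,2]; g=im.min(2)
    m=((z>.006)&(z<.02)&(g>150)&(d>0)).astype(np.uint8)
    # plate
    c,l,st,ce=cv2.connectedComponentsWithStats(m); k=[j for j in range(1,c) if np.hypot(*(np.median(W[l==j],0)[:2]-[.52,.16]))<.08 and st[j,4]>1500]
    P=W[np.isin(l,k)][:,:2]; r=cv2.minAreaRect((P*1000).astype(np.float32)); print(n,'plate',r)
    print('spacers'); [print(' ',a) for a in tops(n,im,d,amin=25) if .42<a[0][0]<.6 and -.35<a[0][1]<0]
    for nm,lo,hi,c0,zt in(('cap knob',.214,.23,(.507,.078),.221),('cap disc',.19,.206,(.507,.078),.199),('lever knob',.108,.125,(.575,.19),.117),('fol',.041,.055,(.557,-.267),.046)):
        mm=(z>lo)&(z<hi)&(np.hypot(W[...,0]-c0[0],W[...,1]-c0[1])<.05)
        if mm.sum()>5:
            uv=np.argwhere(mm)[:,::-1]; (cc,rr)=cv2.minEnclosingCircle(uv.astype(np.float32)); print(nm,mm.sum(),rayz(n,uv.mean(0),zt),rayz(n,cc,zt),np.median(W[mm],0))
E
```

```text
top plate ((529.812255859375, 160.69802856445312), (190.1524658203125, 271.4920654296875), 9.901185035705566)
spacers
  (array([ 0.5611, -0.0575]), 49)
  (array([ 0.5743, -0.1688]), 54)
  (array([ 0.4768, -0.1542]), 53)
  (array([ 0.4551, -0.0594]), 49)
  (array([ 0.4665, -0.262 ]), 53)
cap knob 65 [0.5083 0.079  0.221 ] [0.508  0.0788 0.221 ] [0.5082 0.0791 0.2211]
cap disc 293 [0.5077 0.079  0.199 ] [0.5083 0.0794 0.199 ] [0.5063 0.0779 0.1997]
lever knob 87 [0.5775 0.1938 0.117 ] [0.5776 0.1937 0.117 ] [0.5771 0.194  0.1176]
fol 41 [ 0.5595 -0.2653  0.046 ] [ 0.5591 -0.2655  0.046 ] [ 0.5599 -0.2654  0.0467]
side plate ((0.0, 0.0), (0.0, 0.0), 0.0)
spacers
  (array([ 0.559 , -0.0593]), 67)
  (array([ 0.4528, -0.0604]), 71)
  (array([ 0.5722, -0.1697]), 71)
  (array([ 0.4736, -0.1551]), 81)
  (array([ 0.5539, -0.2693]), 52)
  (array([ 0.4639, -0.2634]), 103)
cap knob 62 [0.5051 0.0752 0.221 ] [0.5051 0.0746 0.221 ] [0.5054 0.0764 0.2201]
cap disc 242 [0.5036 0.073  0.199 ] [0.505 0.075 0.199] [0.5011 0.072  0.1987]
lever knob 26 [0.5811 0.1925 0.117 ] [0.5782 0.1919 0.117 ] [0.5813 0.1919 0.1167]
fol 57 [ 0.5565 -0.2664  0.046 ] [ 0.5561 -0.2666  0.046 ] [ 0.5572 -0.2658  0.0452]
```

Request:
move_arm:
  series:
    - {"claw":6,"x":0,"y":0,"z":-1.4,"yaw":0.18}
    - {"claw":6,"x":0,"y":0,"z":-1.4,"yaw":0.18}
    - {"claw":6,"x":0,"y":0,"z":-1.4,"yaw":0.18}
    - {"claw":6,"x":0,"y":0,"z":-1.4,"yaw":0.18}
    - {"claw":6,"x":0,"y":0,"z":-1.4,"yaw":0.18}

```text
clock: 1.82
ee_pos: [0.2163, 0.5327, 0.2844]
orientation: [-0.0, 0.602, 0.799, 0.0]
wrist_force: [-0.2, 0.9, -1.0]
grip_width: 0.0597
```

Request:
move_arm:
  series:
    - {"claw":6,"x":0,"y":0,"z":0,"yaw":0.1425}
    - {"claw":6,"x":0,"y":0,"z":0,"yaw":0.1425}
    - {"claw":6,"x":-5.07,"y":3.23,"z":0,"yaw":0}
    - {"claw":6,"x":-5.07,"y":3.23,"z":0,"yaw":0}
    - {"claw":6,"x":-5.07,"y":3.23,"z":0,"yaw":0}

```text
clock: 2.45
ee_pos: [0.314, 0.3792, 0.284]
orientation: [0.0, 0.707, 0.707, 0.0]
wrist_force: [0.8, -0.1, 1.1]
grip_width: 0.0596
```

Request:
move_arm:
  series:
    - {"claw":6,"x":-5,"y":3.2,"z":0,"yaw":0}
    - {"claw":6,"x":-5,"y":3.2,"z":0,"yaw":0}
    - {"claw":6,"x":-5,"y":3.2,"z":0,"yaw":0}
    - {"claw":6,"x":-5,"y":3.2,"z":0,"yaw":0}
    - {"claw":6,"x":-5,"y":3.2,"z":0,"yaw":0}

```text
clock: 3.08
ee_pos: [0.4741, 0.1289, 0.2842]
orientation: [0.0, 0.707, 0.707, 0.0]
wrist_force: [0.9, 0.7, -0.4]
grip_width: 0.0599
```

Request:
move_arm:
  series:
    - {"claw":6,"x":-5.1,"y":3.3,"z":0,"yaw":0}
    - {"claw":6,"x":0,"y":0,"z":0,"yaw":0}
    - {"claw":6,"x":0,"y":0,"z":2.5,"yaw":0}
    - {"claw":6,"x":0,"y":0,"z":2.5,"yaw":0}
    - {"claw":6,"x":0,"y":0,"z":0,"yaw":0}

```text
clock: 3.7
ee_pos: [0.5045, 0.0804, 0.2325]
orientation: [-0.002, 0.707, 0.707, -0.002]
wrist_force: [0.2, -0.6, 1.1]
grip_width: 0.06
```

```bash
python3 - <<'E'
from h import *
a,_=cam('top');b,_=cam('side')
o=env.get_obs();print(o['ee_pos'],proj('top',o['ee_pos']),proj('side',o['ee_pos']))
a=cv2.resize(a[170:290,180:320],None,fx=2.8,fy=2.8);b=cv2.resize(b[110:230,150:290],None,fx=2.8,fy=2.8)
cv2.imwrite('pics/c.png',np.hstack([a,b])[:,:,::-1])
E
```

```text
[0.50632934 0.08041101 0.23477132] (np.float64(241.99294516346268), np.float64(228.97530936815863)) (np.float64(219.42546321091226), np.float64(156.21278721754854))
```

View pics/c.png

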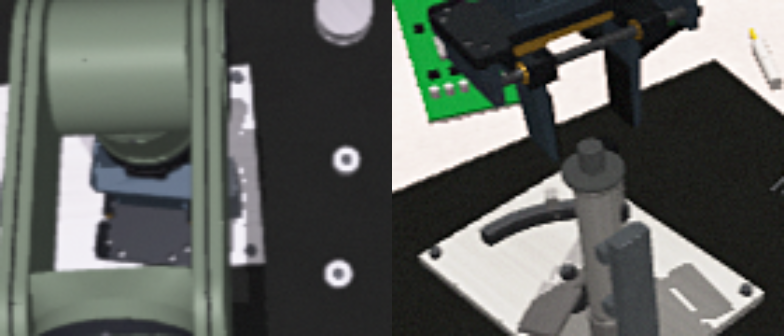

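Request:
move_arm:
  series:
    - {"claw":6,"x":-0.2,"y":0,"z":2,"yaw":0}
    - {"claw":6,"x":0,"y":0,"z":1,"yaw":0}
    - {"claw":1,"x":0,"y":0,"z":0,"yaw":0}
    - {"claw":1,"x":0,"y":0,"z":0,"yaw":0}
    - {"claw":1,"x":0,"y":0,"z":0,"yaw":0}

```text
clock: 4.42
ee_pos: [0.5067, 0.0778, 0.2046]
orientation: [0.0, 0.707, 0.707, 0.001]
wrist_force: [0.2, 0.2, 0.3]
grip_width: 0.0329
```

Request:
move_arm:
  series:
    - {"claw":1,"x":0,"y":0,"z":0,"yaw":0}
    - {"claw":1,"x":0,"y":0,"z":0,"yaw":0}
    - {"claw":1,"x":0,"y":0,"z":-2,"yaw":0}
    - {"claw":1,"x":0,"y":0,"z":-4,"yaw":0}
    - {"claw":1,"x":0,"y":0,"z":0,"yaw":0}

```text
clock: 5.05
ee_pos: [0.508, 0.0779, 0.2669]
orientation: [0.002, 0.707, 0.707, 0.003]
wrist_force: [-0.3, 0.1, -0.9]
grip_width: 0.0191
```

Request:
move_arm:
  series:
    - {"claw":1,"x":-2.9,"y":-4.2,"z":0,"yaw":0}
    - {"claw":1,"x":-2.9,"y":-4.2,"z":0,"yaw":0}
    - {"claw":1,"x":-2.9,"y":-4.3,"z":0,"yaw":0}
    - {"claw":1,"x":0,"y":0,"z":6,"yaw":0}
    - {"claw":1,"x":0,"y":0,"z":6,"yaw":0}

```text
clock: 5.68
ee_pos: [0.3789, -0.0097, 0.1428]
orientation: [0.001, 0.708, 0.707, 0.001]
wrist_force: [1.1, 0.3, 0.2]
grip_width: 0.0191
```

Request:
move_arm:
  series:
    - {"claw":1,"x":0,"y":0,"z":6,"yaw":0}
    - {"claw":1,"x":0,"y":0,"z":5,"yaw":0}
    - {"claw":1,"x":0,"y":0,"z":1,"yaw":0}
    - {"claw":1,"x":0,"y":0,"z":0.4,"yaw":0}
    - {"claw":1,"x":0,"y":0,"z":0,"yaw":0}

```text
clock: 6.3
ee_pos: [0.3806, -0.0094, 0.0211]
orientation: [0.001, 0.707, 0.707, 0.001]
wrist_force: [0.4, 0.7, -0.4]
grip_width: 0.0188
```

Request:
move_arm:
  series:
    - {"claw":1,"x":0,"y":0,"z":0.2,"yaw":0}
    - {"claw":6,"x":0,"y":0,"z":0,"yaw":0}
    - {"claw":6,"x":0,"y":0,"z":0,"yaw":0}
    - {"claw":6,"x":0,"y":0,"z":0,"yaw":0}
    - {"claw":6,"x":0,"y":0,"z":-5.5,"yaw":0}

```text
clock: 6.92
ee_pos: [0.3764, -0.0092, 0.071]
orientation: [-0.004, 0.707, 0.707, -0.003]
wrist_force: [1.5, -0.4, 0.3]
grip_width: 0.0561
```

Request:
move_arm:
  series:
    - {"claw":6,"x":0,"y":0,"z":-6,"yaw":0}
    - {"claw":6,"x":0,"y":0,"z":-6,"yaw":0}
    - {"claw":6,"x":0,"y":0,"z":-6,"yaw":0}
    - {"claw":6,"x":4.06,"y":3.96,"z":0,"yaw":0}
    - {"claw":6,"x":4.06,"y":3.96,"z":0,"yaw":0}

```text
clock: 7.55
ee_pos: [0.4596, 0.0726, 0.2543]
orientation: [0.001, 0.708, 0.707, 0.001]
wrist_force: [0.5, -1.7, 0.0]
grip_width: 0.0604
```

Request:
move_arm:
  series:
    - {"claw":6,"x":4.06,"y":3.96,"z":0,"yaw":0}
    - {"claw":6,"x":4.06,"y":3.96,"z":0,"yaw":0}
    - {"claw":6,"x":4.06,"y":3.96,"z":0,"yaw":0}
    - {"claw":6,"x":0,"y":0,"z":0,"yaw":0.1854}
    - {"claw":6,"x":0,"y":0,"z":0,"yaw":0.1854}

```text
clock: 8.18
ee_pos: [0.5774, 0.1943, 0.2517]
orientation: [-0.0, 0.827, 0.563, -0.001]
wrist_force: [-0.4, -0.5, -1.3]
grip_width: 0.0599
```

Request:
move_arm:
  series:
    - {"claw":6,"x":0,"y":0,"z":0,"yaw":0.1854}
    - {"claw":6,"x":0,"y":0,"z":0,"yaw":0.1854}
    - {"claw":6,"x":0,"y":0,"z":0,"yaw":0.1854}
    - {"claw":6,"x":0,"y":0,"z":5,"yaw":0}
    - {"claw":6,"x":0,"y":0,"z":5,"yaw":0}

```text
clock: 8.8
ee_pos: [0.5774, 0.1937, 0.1521]
orientation: [-0.0, 0.949, 0.316, 0.001]
wrist_force: [-0.1, 0.8, -0.1]
grip_width: 0.0602
```

```bash
python3 - <<'E'
from h import *
a,d=cam('top');b,_=cam('side')
o=env.get_obs();print(o['ee_pos'],o['orientation'],proj('top',o['ee_pos']),proj('side',o['ee_pos']))
a=cv2.resize(a[170:320,150:330],None,fx=2.2,fy=2.2);b=cv2.resize(b[130:280,150:330],None,fx=2.2,fy=2.2)
cv2.imwrite('pics/d.png',np.hstack([a,b])[:,:,::-1])
E
```

```text
[0.57307183 0.19233048 0.14713565] [-1.39891711e-04  9.48609713e-01  3.16378960e-01 -6.62923380e-03] (np.float64(201.87296415646534), np.float64(203.67308494553393)) (np.float64(223.50454795196907), np.float64(152.46050001437717))
```

View pics/d.png

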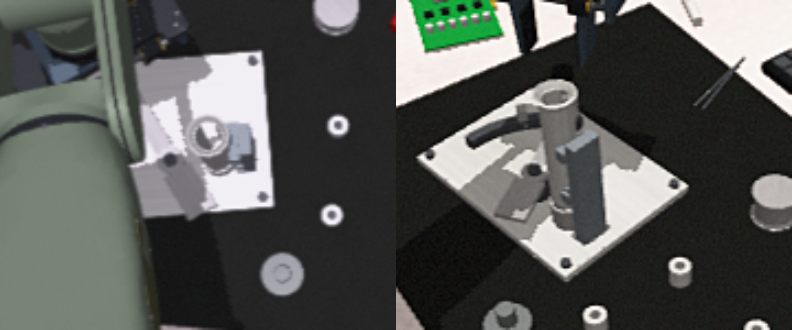

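Request:
move_arm:
  series:
    - {"claw":6,"x":0,"y":0,"z":4,"yaw":0}
    - {"claw":6,"x":0,"y":0,"z":3.4,"yaw":0}
    - {"claw":6,"x":0,"y":0,"z":1.5,"yaw":0}
    - {"claw":6,"x":0,"y":0,"z":0,"yaw":0}
    - {"claw":2,"x":0,"y":0,"z":0,"yaw":0}

```text
clock: 9.52
ee_pos: [0.5786, 0.1941, 0.0658]
orientation: [-0.0, 0.949, 0.316, 0.002]
wrist_force: [-0.3, 0.2, -0.4]
grip_width: 0.0525
```

Request:
move_arm:
  series:
    - {"claw":2,"x":0,"y":0,"z":0,"yaw":0}
    - {"claw":2,"x":0,"y":0,"z":0,"yaw":0}
    - {"claw":2,"x":0,"y":0,"z":0,"yaw":0}
    - {"claw":2,"x":0,"y":0,"z":0,"yaw":0}
    - {"claw":2,"x":0,"y":0,"z":0,"yaw":0}

```text
clock: 10.15
ee_pos: [0.5774, 0.1944, 0.0647]
orientation: [-0.001, 0.949, 0.316, 0.001]
wrist_force: [-1.9, 3.0, 5.6]
grip_width: 0.0295
```

Request:
move_arm:
  series:
    - {"claw":2,"x":0,"y":0,"z":-0.4,"yaw":0}
    - {"claw":2,"x":0,"y":0,"z":-0.5,"yaw":0}
    - {"claw":2,"x":0,"y":0,"z":-0.5,"yaw":0}
    - {"claw":2,"x":0,"y":0,"z":0,"yaw":0}
    - {"claw":2,"x":0,"y":0,"z":0,"yaw":0}

```text
clock: 10.78
ee_pos: [0.5772, 0.1943, 0.0771]
orientation: [-0.001, 0.949, 0.316, -0.0]
wrist_force: [1.6, 5.4, -4.9]
grip_width: 0.0294
```

Request:
move_arm:
  series:
    - {"claw":2,"x":-0.06,"y":-1.1,"z":-0.1,"yaw":-0.11}
    - {"claw":2,"x":-0.06,"y":-1.1,"z":0,"yaw":-0.11}
    - {"claw":2,"x":-0.06,"y":-1.1,"z":0,"yaw":-0.11}
    - {"claw":2,"x":-0.06,"y":-1.1,"z":0,"yaw":-0.11}
    - {"claw":2,"x":-0.06,"y":-1.1,"z":0,"yaw":-0.11}

```text
clock: 11.4
ee_pos: [0.5342, 0.2271, 0.0781]
orientation: [-0.0, 0.826, 0.563, 0.0]
wrist_force: [1.2, 3.1, -4.9]
grip_width: 0.0294
```

Request:
move_arm:
  series:
    - {"claw":2,"x":-0.06,"y":-1.1,"z":0,"yaw":-0.11}
    - {"claw":2,"x":-0.06,"y":-1.1,"z":0,"yaw":-0.11}
    - {"claw":2,"x":-0.06,"y":-1.1,"z":0,"yaw":-0.11}
    - {"claw":2,"x":-0.06,"y":-1.1,"z":0,"yaw":-0.11}
    - {"claw":2,"x":-0.06,"y":-1.1,"z":0,"yaw":-0.11}

```text
clock: 12.02
ee_pos: [0.4798, 0.2325, 0.0783]
orientation: [-0.0, 0.642, 0.767, 0.0]
wrist_force: [1.1, 3.4, -6.1]
grip_width: 0.0291
```

Request:
move_arm:
  series:
    - {"claw":2,"x":0,"y":0,"z":0,"yaw":0}
    - {"claw":2,"x":0,"y":-0.1,"z":0,"yaw":0}
    - {"claw":2,"x":0,"y":-0.1,"z":0,"yaw":0}
    - {"claw":2,"x":0,"y":0,"z":0,"yaw":0}
    - {"claw":2,"x":0,"y":0,"z":0,"yaw":0}

```text
clock: 12.65
ee_pos: [0.4799, 0.2325, 0.0791]
orientation: [0.001, 0.644, 0.765, 0.002]
wrist_force: [4.2, 4.8, -5.7]
grip_width: 0.0296
```

Request:
move_arm:
  series:
    - {"claw":2,"x":0,"y":0.15,"z":0.7,"yaw":0}
    - {"claw":2,"x":0,"y":0,"z":0.8,"yaw":0}
    - {"claw":6,"x":0,"y":0,"z":0,"yaw":0}
    - {"claw":6,"x":0,"y":0,"z":0,"yaw":0}
    - {"claw":6,"x":0,"y":0,"z":0,"yaw":0}

```text
clock: 13.28
ee_pos: [0.4791, 0.2316, 0.0638]
orientation: [0.0, 0.643, 0.766, -0.001]
wrist_force: [0.3, -0.4, 0.2]
grip_width: 0.0564
```

Request:
move_arm:
  series:
    - {"claw":6,"x":0,"y":0,"z":-5,"yaw":0.0867}
    - {"claw":6,"x":0,"y":0,"z":-5,"yaw":0.0867}
    - {"claw":6,"x":0,"y":0,"z":-5,"yaw":0}
    - {"claw":6,"x":0,"y":0,"z":-4,"yaw":0}
    - {"claw":6,"x":0,"y":0,"z":0,"yaw":0}

```text
clock: 13.9
ee_pos: [0.4809, 0.2326, 0.2575]
orientation: [0.001, 0.707, 0.707, 0.003]
wrist_force: [-0.9, 0.4, -0.5]
grip_width: 0.0602
```

Request:
move_arm:
  series:
    - {"claw":6,"x":-5.84,"y":-0.5,"z":0,"yaw":0}
    - {"claw":6,"x":-5.84,"y":-0.5,"z":0,"yaw":0}
    - {"claw":6,"x":-5.84,"y":-0.5,"z":0,"yaw":0}
    - {"claw":6,"x":-5.84,"y":-0.5,"z":0,"yaw":0}
    - {"claw":6,"x":-5.84,"y":-0.5,"z":0,"yaw":0}

```text
clock: 14.52
ee_pos: [0.453, -0.0616, 0.2526]
orientation: [-0.001, 0.707, 0.707, -0.001]
wrist_force: [0.5, 0.1, 0.1]
grip_width: 0.0602
```

Request:
move_arm:
  series:
    - {"claw":6,"x":0,"y":0,"z":6,"yaw":0}
    - {"claw":6,"x":0,"y":0,"z":6,"yaw":0}
    - {"claw":6,"x":0,"y":0,"z":5,"yaw":0}
    - {"claw":6,"x":0,"y":0,"z":1,"yaw":0}
    - {"claw":6,"x":0,"y":0,"z":0,"yaw":0}

```text
clock: 15.15
ee_pos: [0.4543, -0.0598, 0.0739]
orientation: [-0.0, 0.707, 0.707, -0.0]
wrist_force: [0.8, -0.7, 0.6]
grip_width: 0.0605
```

```bash
python3 - <<'E'
from h import *
b,d=cam('side')
o=env.get_obs();print(o['ee_pos'],o['orientation'],proj('side',o['ee_pos']))
print(tops('side',b,d))
m=env.masks_of('gate_lever','side');
for r in m[:3]: print(r['p'],r['centre'])
b=cv2.resize(b[130:330,150:390],None,fx=3,fy=3)
cv2.imwrite('pics/e.png',b[:,:,::-1])
E
```

```text
[ 0.45530476 -0.05993793  0.07496601] [7.70636871e-04 7.07181560e-01 7.07031356e-01 5.55888854e-04] (np.float64(239.88000571120773), np.float64(257.7029932731307))
[(array([2.4686, 0.4391]), 107), (array([0.8362, 0.9371]), 34), (array([0.2675, 0.9567]), 64), (array([0.3863, 0.8717]), 130), (array([0.1817, 0.916 ]), 66), (array([0.5241, 0.2496]), 84), (array([ 0.9493, -0.2463]), 164), (array([ 0.6898, -0.0542]), 48), (array([0.5104, 0.0375]), 35), (array([ 0.8837, -0.2462]), 119), (array([ 0.7236, -0.2077]), 324), (array([ 0.559 , -0.0596]), 68), (array([ 0.4521, -0.0609]), 75), (array([ 0.572 , -0.1701]), 77), (array([ 0.4737, -0.155 ]), 83), (array([ 0.5536, -0.2689]), 53), (array([ 0.464 , -0.2632]), 99), (array([ 0.0166, -0.053 ]), 294)]
0.69 [313.0, 280.3]
0.57 [188.2, 180.4]
```

View pics/e.png

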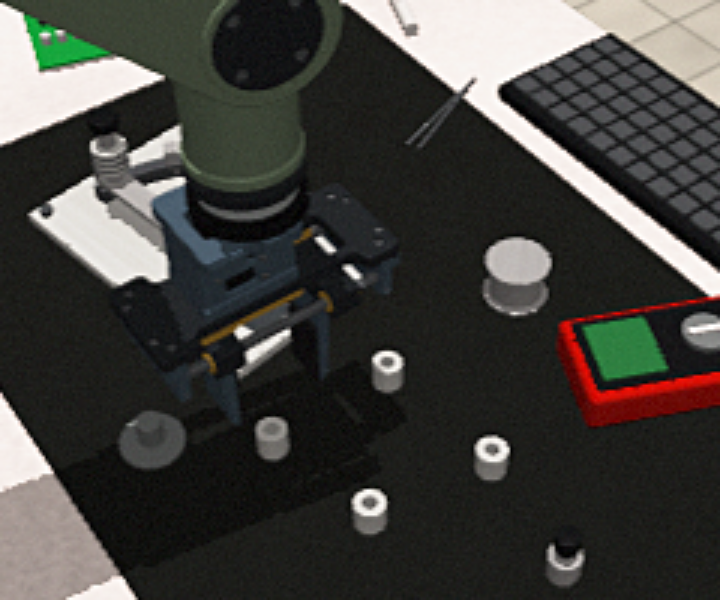

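Request:
move_arm:
  series:
    - {"claw":6,"x":0,"y":0,"z":4,"yaw":0}
    - {"claw":6,"x":0,"y":0,"z":1.7,"yaw":0}
    - {"claw":6,"x":0,"y":0,"z":0.5,"yaw":0}
    - {"claw":1.5,"x":0,"y":0,"z":0,"yaw":0}
    - {"claw":1.5,"x":0,"y":0,"z":0,"yaw":0}

```text
clock: 15.88
ee_pos: [0.4554, -0.0599, 0.0131]
orientation: [0.001, 0.707, 0.707, 0.001]
wrist_force: [-0.5, -0.0, -0.4]
grip_width: 0.0428
```

Request:
move_arm:
  series:
    - {"claw":1.5,"x":0,"y":0,"z":0,"yaw":0}
    - {"claw":1.5,"x":0,"y":0,"z":0,"yaw":0}
    - {"claw":1.5,"x":0,"y":0,"z":-4,"yaw":0}
    - {"claw":1.5,"x":0,"y":0,"z":-5.5,"yaw":0}
    - {"claw":1.5,"x":0,"y":0,"z":-5.5,"yaw":0}

```text
clock: 16.5
ee_pos: [0.4539, -0.0598, 0.1635]
orientation: [-0.0, 0.707, 0.707, -0.0]
wrist_force: [1.2, -0.6, -0.2]
grip_width: 0.023
```

Request:
move_arm:
  series:
    - {"claw":1.5,"x":0,"y":0,"z":-5.5,"yaw":0}
    - {"claw":1.5,"x":0,"y":0,"z":-2.5,"yaw":0}
    - {"claw":1.5,"x":4.6,"y":1.8,"z":0,"yaw":0}
    - {"claw":1.5,"x":4.6,"y":1.8,"z":0,"yaw":0}
    - {"claw":1.5,"x":4.6,"y":1.7,"z":0,"yaw":0}

```text
clock: 17.12
ee_pos: [0.5076, 0.0794, 0.2421]
orientation: [0.0, 0.707, 0.707, 0.0]
wrist_force: [0.8, -0.4, -0.6]
grip_width: 0.0227
```

```bash
cat > look.py <<'E'
from h import *
import sys
b,d=cam('side')
o=env.get_obs();print(o['ee_pos'].round(4),o['grip_width'])
for q in([.507,.078,.193],[.507,.078,.185]): print('mouth proj',proj('side',q))
e=np.array(o['ee_pos']);print('tcp',proj('side',e),'held bottom',proj('side',e-[0,0,.012]))
b=cv2.resize(b[90:210,160:290],None,fx=4.5,fy=4.5)
cv2.imwrite('pics/'+sys.argv[1],b[:,:,::-1])
E
python3 look.py f.png
```

```text
[0.5097 0.0848 0.2418] 0.022631967989445615
mouth proj (np.float64(222.24165614670733), np.float64(172.09063991339693))
mouth proj (np.float64(222.60255485602232), np.float64(174.9360599645052))
tcp (np.float64(219.42716048908753), np.float64(151.9151590079105)) held bottom (np.float64(220.00996882996395), np.float64(156.49166715708566))
```

View pics/f.png

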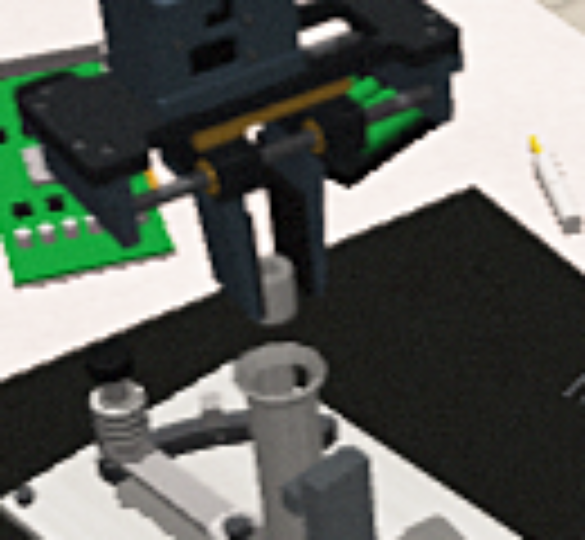

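Request:
move_arm:
  series:
    - {"claw":1.5,"x":0,"y":0,"z":0,"yaw":0}
    - {"claw":1.5,"x":0,"y":0,"z":2.5,"yaw":0}
    - {"claw":1.5,"x":0,"y":0,"z":1,"yaw":0}
    - {"claw":1.5,"x":0,"y":0,"z":0,"yaw":0}
    - {"claw":1.5,"x":0,"y":0,"z":0,"yaw":0}

```text
clock: 17.8
ee_pos: [0.5077, 0.0777, 0.2077]
orientation: [0.0, 0.708, 0.707, 0.001]
wrist_force: [-0.1, -0.4, 0.0]
grip_width: 0.0233
```

```bash
python3 look.py g.png
```

```text
[0.5078 0.0779 0.2078] 0.02219050317210186
mouth proj (np.float64(222.24165614670733), np.float64(172.09063991339693))
mouth proj (np.float64(222.60255485602232), np.float64(174.9360599645052))
tcp (np.float64(221.91870490350462), np.float64(166.6145802712481)) held bottom (np.float64(222.4671872302837), np.float64(170.9653196733063))
```

View pics/g.png

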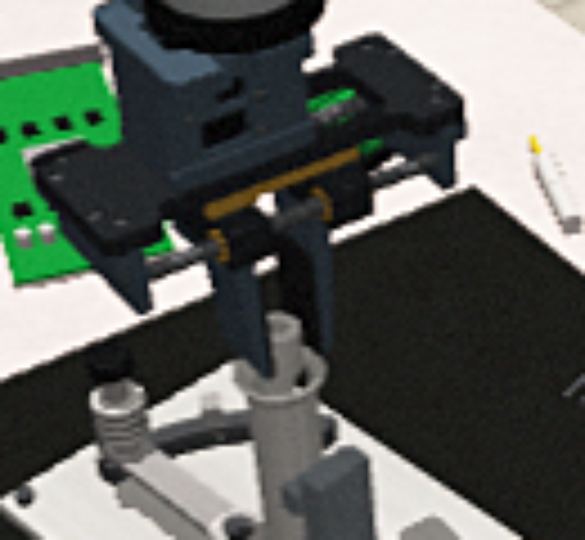

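Request:
move_arm:
  series:
    - {"claw":1.5,"x":0,"y":0,"z":0.5,"yaw":0}
    - {"claw":1.5,"x":0,"y":0,"z":0.5,"yaw":0}
    - {"claw":1.5,"x":0,"y":0,"z":0,"yaw":0}
    - {"claw":1.5,"x":0,"y":0,"z":0,"yaw":0}
    - {"claw":1.5,"x":0,"y":0,"z":0,"yaw":0}

```text
clock: 18.48
ee_pos: [0.5075, 0.0782, 0.1971]
orientation: [0.0, 0.707, 0.707, 0.0]
wrist_force: [1.5, 0.4, 0.4]
grip_width: 0.0229
```

Request:
move_arm:
  series:
    - {"claw":6,"x":0,"y":0,"z":0,"yaw":0}
    - {"claw":6,"x":0,"y":0,"z":0,"yaw":0}
    - {"claw":6,"x":0,"y":0,"z":0,"yaw":0}
    - {"claw":6,"x":0,"y":0,"z":-2.5,"yaw":0}
    - {"claw":6,"x":0,"y":0,"z":-3,"yaw":0}

```text
clock: 19.1
ee_pos: [0.5069, 0.0781, 0.2521]
orientation: [-0.001, 0.707, 0.707, -0.001]
wrist_force: [1.0, -0.7, -1.2]
grip_width: 0.0596
```

Request:
move_arm:
  series:
    - {"claw":6,"x":-4.5,"y":1.75,"z":0,"yaw":0}
    - {"claw":6,"x":-4.5,"y":1.75,"z":0,"yaw":0}
    - {"claw":6,"x":-4.6,"y":1.75,"z":0,"yaw":0}
    - {"claw":6,"x":0,"y":0,"z":6,"yaw":0}
    - {"claw":6,"x":0,"y":0,"z":6,"yaw":0}

```text
clock: 19.73
ee_pos: [0.5605, -0.0588, 0.1311]
orientation: [0.001, 0.708, 0.706, 0.001]
wrist_force: [1.3, 0.6, -0.2]
grip_width: 0.06
```

```bash
cat > chk.py <<'E'
from h import *
# spacers seen by both cams, and what the top camera sees inside the mouth
for n in('top','side'):
    im,d=cam(n)
    print(n,[(a[0].tolist(),a[1]) for a in tops(n,im,d,amin=25) if .42<a[0][0]<.62 and -.35<a[0][1]<.02])
    u,v=proj(n,[.507,.078,.19]); u,v=int(round(u)),int(round(v))
    W=world(n,[[u+i,v+j] for j in(-3,0,3,6) for i in(-3,0,3)],[d[v+j,u+i] for j in(-3,0,3,6) for i in(-3,0,3)]);print(' mouth z',(W[:,2]*1000).round())
o=env.get_obs();print(o['ee_pos'].round(4))
E
python3 chk.py
```

```text
top [([0.5742, -0.1689], 52), ([0.4763, -0.1534], 55), ([0.4665, -0.2625], 55)]
 mouth z [152.   9.  16. 124.  13.  16. 104.  61.  76. 180. 185. 192.]
side [([0.5593, -0.0592], 65), ([0.5716, -0.1702], 78), ([0.4736, -0.1551], 82), ([0.5535, -0.2692], 57), ([0.4642, -0.2628], 97)]
 mouth z [186. 185. 183. 179. 176. 178. 171. 169. 170. 191. 190. 186.]
[ 0.5548 -0.0575  0.1259]
```

Request:
move_arm:
  series:
    - {"claw":6,"x":0,"y":0,"z":6,"yaw":0}
    - {"claw":6,"x":0,"y":0,"z":4.5,"yaw":0}
    - {"claw":6,"x":0,"y":0,"z":1.5,"yaw":0}
    - {"claw":6,"x":0,"y":0,"z":0,"yaw":0}
    - {"claw":1.5,"x":0,"y":0,"z":0,"yaw":0}

```text
clock: 20.45
ee_pos: [0.5619, -0.058, 0.0143]
orientation: [0.002, 0.707, 0.707, 0.001]
wrist_force: [0.0, -0.0, 0.2]
grip_width: 0.0528
```

Request:
move_arm:
  series:
    - {"claw":1.5,"x":0,"y":0,"z":0,"yaw":0}
    - {"claw":1.5,"x":0,"y":0,"z":0,"yaw":0}
    - {"claw":1.5,"x":0,"y":0,"z":0,"yaw":0}
    - {"claw":1.5,"x":0,"y":0,"z":-6,"yaw":0}
    - {"claw":1.5,"x":0,"y":0,"z":-6,"yaw":0}

```text
clock: 21.08
ee_pos: [0.5592, -0.0578, 0.1327]
orientation: [-0.001, 0.707, 0.707, -0.001]
wrist_force: [1.7, 0.2, -0.6]
grip_width: 0.0227
```

Request:
move_arm:
  series:
    - {"claw":1.5,"x":0,"y":0,"z":-6,"yaw":0}
    - {"claw":1.5,"x":0,"y":0,"z":-6,"yaw":0}
    - {"claw":1.5,"x":4.5,"y":-1.75,"z":0,"yaw":0}
    - {"claw":1.5,"x":4.5,"y":-1.75,"z":0,"yaw":0}
    - {"claw":1.5,"x":4.6,"y":-1.75,"z":0,"yaw":0}

```text
clock: 21.7
ee_pos: [0.5066, 0.0792, 0.2521]
orientation: [0.0, 0.708, 0.707, 0.0]
wrist_force: [0.0, 0.1, -0.1]
grip_width: 0.0225
```

Request:
move_arm:
  series:
    - {"claw":1.5,"x":0,"y":0,"z":0,"yaw":0}
    - {"claw":1.5,"x":0,"y":0,"z":3.5,"yaw":0}
    - {"claw":1.5,"x":0,"y":0,"z":1,"yaw":0}
    - {"claw":1.5,"x":0,"y":0,"z":1,"yaw":0}
    - {"claw":1.5,"x":0,"y":0,"z":0,"yaw":0}

```text
clock: 22.32
ee_pos: [0.5075, 0.0777, 0.1967]
orientation: [-0.0, 0.707, 0.707, -0.0]
wrist_force: [0.1, 0.2, -0.4]
grip_width: 0.0231
```

Request:
move_arm:
  series:
    - {"claw":6,"x":0,"y":0,"z":0,"yaw":0}
    - {"claw":6,"x":0,"y":0,"z":0,"yaw":0}
    - {"claw":6,"x":0,"y":0,"z":0,"yaw":0}
    - {"claw":6,"x":0,"y":0,"z":-2.5,"yaw":0}
    - {"claw":6,"x":0,"y":0,"z":-3,"yaw":0}

```text
clock: 22.95
ee_pos: [0.507, 0.0781, 0.2523]
orientation: [-0.0, 0.707, 0.707, -0.0]
wrist_force: [0.6, -0.1, 0.2]
grip_width: 0.06
```

Request:
move_arm:
  series:
    - {"claw":6,"x":-5.8,"y":-0.8,"z":0,"yaw":0}
    - {"claw":6,"x":-5.8,"y":-0.8,"z":0,"yaw":0}
    - {"claw":6,"x":-5.8,"y":-0.8,"z":0,"yaw":0}
    - {"claw":6,"x":-5.8,"y":-0.8,"z":0,"yaw":0}
    - {"claw":6,"x":0,"y":0,"z":6,"yaw":0}

```text
clock: 23.58
ee_pos: [0.4784, -0.1588, 0.1954]
orientation: [0.006, 0.709, 0.705, 0.002]
wrist_force: [0.5, 0.8, -1.4]
grip_width: 0.06
```

```bash
python3 chk.py
```

```text
top []
 mouth z [156.  12.  12. 133.  16.  14.  98.  96.  90. 187. 186. 188.]
side [([0.5719, -0.1701], 79), ([0.4736, -0.1549], 83), ([0.5536, -0.2692], 54), ([0.4642, -0.2629], 97)]
 mouth z [187. 185. 186. 180. 176. 177. 172. 169. 169. 190. 190. 187.]
[ 0.4706 -0.1533  0.1868]
```

Request:
move_arm:
  series:
    - {"claw":6,"x":0,"y":0,"z":6,"yaw":0}
    - {"claw":6,"x":0,"y":0,"z":6,"yaw":0}
    - {"claw":6,"x":0,"y":0,"z":4.5,"yaw":0}
    - {"claw":6,"x":0,"y":0,"z":1.5,"yaw":0}
    - {"claw":1.5,"x":0,"y":0,"z":0,"yaw":0}

```text
clock: 24.3
ee_pos: [0.4765, -0.1538, 0.0127]
orientation: [0.0, 0.707, 0.707, 0.0]
wrist_force: [0.0, 0.1, -0.0]
grip_width: 0.0527
```

Request:
move_arm:
  series:
    - {"claw":1.5,"x":0,"y":0,"z":0,"yaw":0}
    - {"claw":1.5,"x":0,"y":0,"z":0,"yaw":0}
    - {"claw":1.5,"x":0,"y":0,"z":0,"yaw":0}
    - {"claw":1.5,"x":0,"y":0,"z":-6,"yaw":0}
    - {"claw":1.5,"x":0,"y":0,"z":-6,"yaw":0}

```text
clock: 24.92
ee_pos: [0.4748, -0.1537, 0.1333]
orientation: [-0.001, 0.707, 0.707, -0.0]
wrist_force: [1.3, -0.3, -0.8]
grip_width: 0.0226
```

Request:
move_arm:
  series:
    - {"claw":1.5,"x":0,"y":0,"z":-6,"yaw":0}
    - {"claw":1.5,"x":0,"y":0,"z":-6,"yaw":0}
    - {"claw":1.5,"x":5.8,"y":0.8,"z":0,"yaw":0}
    - {"claw":1.5,"x":5.8,"y":0.8,"z":0,"yaw":0}
    - {"claw":1.5,"x":5.8,"y":0.8,"z":0,"yaw":0}

```text
clock: 25.55
ee_pos: [0.4992, 0.0216, 0.2526]
orientation: [0.0, 0.708, 0.707, 0.0]
wrist_force: [1.5, -0.2, -0.2]
grip_width: 0.0226
```

Request:
move_arm:
  series:
    - {"claw":1.5,"x":5.8,"y":0.8,"z":0,"yaw":0}
    - {"claw":1.5,"x":0,"y":0,"z":0,"yaw":0}
    - {"claw":1.5,"x":0,"y":0,"z":3.5,"yaw":0}
    - {"claw":1.5,"x":0,"y":0,"z":2,"yaw":0}
    - {"claw":1.5,"x":0,"y":0,"z":0,"yaw":0}

```text
clock: 26.18
ee_pos: [0.5066, 0.0775, 0.196]
orientation: [-0.001, 0.708, 0.707, -0.001]
wrist_force: [-0.5, 1.3, -0.5]
grip_width: 0.0228
```

Next C: (dx 6.55, dy −24.7) → 4 rows.

Request:
move_arm:
  series:
    - {"claw":1.5,"x":0,"y":0,"z":0,"yaw":0}
    - {"claw":6,"x":0,"y":0,"z":0,"yaw":0}
    - {"claw":6,"x":0,"y":0,"z":0,"yaw":0}
    - {"claw":6,"x":0,"y":0,"z":-2.5,"yaw":0}
    - {"claw":6,"x":0,"y":0,"z":-3,"yaw":0}

```text
clock: 26.8
ee_pos: [0.507, 0.078, 0.2525]
orientation: [-0.0, 0.707, 0.707, -0.001]
wrist_force: [0.6, 0.4, 0.5]
grip_width: 0.0586
```

Request:
move_arm:
  series:
    - {"claw":6,"x":-5,"y":1.3,"z":0,"yaw":0}
    - {"claw":6,"x":-5,"y":1.3,"z":0,"yaw":0}
    - {"claw":6,"x":-5,"y":1.3,"z":0,"yaw":0}
    - {"claw":6,"x":-5,"y":1.3,"z":0,"yaw":0}
    - {"claw":6,"x":-4.7,"y":1.3,"z":0,"yaw":0}

```text
clock: 27.42
ee_pos: [0.5725, -0.1707, 0.2523]
orientation: [0.0, 0.707, 0.707, 0.0]
wrist_force: [0.6, -0.2, 0.2]
grip_width: 0.0603
```

```bash
python3 chk.py
```

```text
top []
 mouth z [200. 205. 191. 201. 201. 190. 201. 193. 186. 189. 185. 188.]
side [([0.572, -0.1699], 78), ([0.5541, -0.2697], 56), ([0.4637, -0.2632], 98)]
 mouth z [199. 201. 197. 194. 194. 193. 188. 190. 187. 189. 191. 189.]
[ 0.573  -0.1733  0.2515]
```

```bash
python3 - <<'E'
from h import *
a,_=cam('top');b,d=cam('side')
P=None
a=cv2.resize(a[190:270,190:290],None,fx=3.9,fy=3.9,interpolation=2);b=cv2.resize(b[140:220,180:280],None,fx=3.9,fy=3.9,interpolation=2)
cv2.imwrite('pics/i.png',np.hstack([a,b])[:,:,::-1])
E
```

```text
(no output)
```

View pics/i.png

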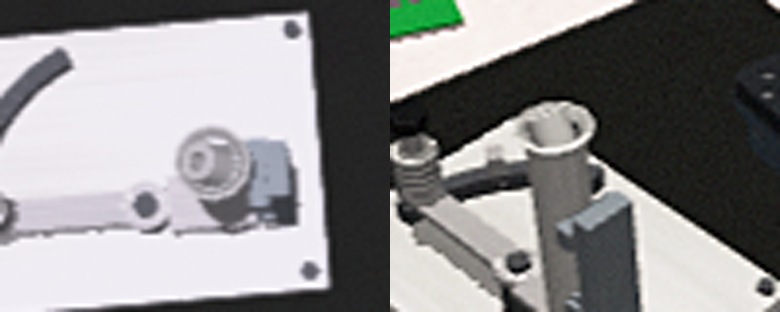

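```bash
python3 - <<'E'
from h import *
np.set_printoptions(precision=4,suppress=True)
for n in('top','side'):
    im,d=cam(n)
    v,u=np.mgrid[:420,:560]; W=world(n,np.stack([u.ravel(),v.ravel()],1),d.ravel()).reshape(420,560,3)
    z=W[...,2]; near=np.hypot(W[...,0]-.507,W[...,1]-.078)<.04
    m=near&(z>.181)&(z<.215); uv=np.argwhere(m)[:,::-1].astype(np.float32)
    ring=near&(z>.181)&(z<.197); R=np.argwhere(ring)[:,::-1].astype(np.float32)
    hull=cv2.convexHull(R); el=cv2.fitEllipse(hull); print(n,'ring ellipse',el,'->',rayz(n,el[0],.192), 'bbox',R.min(0),R.max(0))
    hi=near&(z>.198); print(' hi',hi.sum(),W[hi].mean(0),W[hi].min(0),W[hi].max(0))
    s=40
    g=z[int(el[0][1])-9:int(el[0][1])+10,int(el[0][0])-10:int(el[0][0])+11]*1000
    print(g.astype(int))
E
```

```text
top ring ellipse ((244.15658569335938, 231.0535430908203), (18.713462829589844, 19.394447326660156), 93.00331115722656) -> [0.509  0.0794 0.192 ] bbox [235. 222.] [254. 240.]
 hi 40 [0.508  0.0823 0.2018] [0.4972 0.0742 0.1982] [0.5191 0.0962 0.2065]
[[  8  10  15  15   6   8  18  10 188 195 193 192 194 190  13  11  11   9
   13   7  13]
 [ 13  11  13   9  10 193 197 193 195 192 191 187 195 190 193 195  11  14
   10  15   8]
 [ 11  11  10  12 192 192 192 189 191 186 187 186 194 195 189 196 191  17
   17  13  14]
 [ 16   7  10 189 191 191 187 190 186 184  11 185 189 189 185 189 193 196
   11  11  11]
 [ 11  11 193 195 199 190 199 195 198  14  16  11  14 183 186 187 193 192
  191 144 142]
 [ 10  16 189 191 189 195 198 197 199 206 200 197 191 177 180 183 192 192
  193 140 146]
 [ 10 189 194 187 189 196 195 196 204 200 202 201 196 193 187 181 187 189
  192 188 144]
 [ 11 192 194 194 192 197 195 191 206 200 206 198 197 192 188 181 184 190
  193 193 144]
 [ 12 196 191 192 199 195 191 190 184 202 203 203 195 192 194 188 185 187
  188 196 188]
 [ 10 192 187 192 200 193 187 187 182 200 203 20
[... 2086 characters left out ...]
1 187 183 188 190 189 192 189 191 189 190 189 189 185 184 193
  193 189   0]
 [ 11   8 192 194 178 185 186 189 188 189 188 187 188 189 187 185 192 191
  188   0   0]
 [ 15  11 191 190 191 193 184 185 185 189 186 185 186 192 192 191 192 188
  180  -1   0]
 [ 12  11  12 185 190 192 192 192 190 191 193 193 194 193 191 187 185 180
  179   0   0]
 [ 10  11  12 178 185 187 188 190 192 189 188 191 190 187 184 183 181 177
  175  11   0]
 [ 11  11  11 171 178 180 180 183 185 184 184 185 184 182 181 180 178 175
  173  11  11]
 [ 28  25  23 169 174 178 178 177 180 180 180 180 177 181 178 179 179 173
  171 162   9]
 [ 26  26  24  26 172 173 177 177 179 178 178 176 176 175 176 173 173 169
  168 162  27]]
```

Request:
move_arm:
  series:
    - {"claw":6,"x":5,"y":-1.3,"z":0,"yaw":0}
    - {"claw":6,"x":5,"y":-1.3,"z":0,"yaw":0}
    - {"claw":6,"x":5,"y":-1.3,"z":0,"yaw":0}
    - {"claw":6,"x":5,"y":-1.3,"z":0,"yaw":0}
    - {"claw":6,"x":4.7,"y":-1.3,"z":0,"yaw":0}

```text
clock: 28.35
ee_pos: [0.5059, 0.081, 0.2525]
orientation: [0.0, 0.706, 0.708, 0.0]
wrist_force: [1.3, -0.1, -0.2]
grip_width: 0.06
```

Request:
move_arm:
  series:
    - {"claw":6,"x":0,"y":0,"z":0,"yaw":0.1745}
    - {"claw":6,"x":0,"y":0,"z":0,"yaw":0.1745}
    - {"claw":6,"x":0,"y":0,"z":0,"yaw":0.1745}
    - {"claw":6,"x":0,"y":0,"z":0,"yaw":0.1745}
    - {"claw":6,"x":0,"y":0,"z":0,"yaw":0.1745}

```text
clock: 28.98
ee_pos: [0.5064, 0.0795, 0.2524]
orientation: [-0.0, 0.94, 0.34, 0.0]
wrist_force: [-0.1, 0.1, -0.2]
grip_width: 0.0602
```

Request:
move_arm:
  series:
    - {"claw":6,"x":0,"y":0,"z":0,"yaw":0.1745}
    - {"claw":6,"x":0,"y":0,"z":0,"yaw":0.1745}
    - {"claw":6,"x":0,"y":0,"z":0,"yaw":0.1745}
    - {"claw":6,"x":0,"y":0,"z":0,"yaw":0.1745}
    - {"claw":6,"x":0,"y":0,"z":0,"yaw":0}

```text
clock: 29.6
ee_pos: [0.5066, 0.0792, 0.2524]
orientation: [-0.0, 1.0, 0.002, 0.0]
wrist_force: [-0.2, 0.1, -0.5]
grip_width: 0.0599
```

Request:
move_arm:
  series:
    - {"claw":6,"x":0,"y":0,"z":3,"yaw":0}
    - {"claw":6,"x":0,"y":0,"z":2,"yaw":0}
    - {"claw":6,"x":0,"y":0,"z":0.7,"yaw":0}
    - {"claw":4,"x":0,"y":0,"z":0,"yaw":0}
    - {"claw":4,"x":0,"y":0,"z":0,"yaw":0}

```text
clock: 30.22
ee_pos: [0.5079, 0.0784, 0.196]
orientation: [-0.0, 1.0, 0.0, 0.001]
wrist_force: [0.4, 0.1, -0.0]
grip_width: 0.043
```

Request:
move_arm:
  series:
    - {"claw":3.6,"x":0,"y":0,"z":0,"yaw":0}
    - {"claw":3.4,"x":0,"y":0,"z":0,"yaw":0}
    - {"claw":3.2,"x":0,"y":0,"z":0,"yaw":0}
    - {"claw":3,"x":0,"y":0,"z":0,"yaw":0}
    - {"claw":2.9,"x":0,"y":0,"z":0,"yaw":0}

```text
clock: 30.85
ee_pos: [0.5074, 0.0784, 0.195]
orientation: [-0.0, 1.0, -0.0, 0.0]
wrist_force: [0.9, 0.8, -0.4]
grip_width: 0.0291
```

Request:
move_arm:
  series:
    - {"claw":2.8,"x":0,"y":0,"z":0,"yaw":0}
    - {"claw":2.7,"x":0,"y":0,"z":0,"yaw":0}
    - {"claw":2.6,"x":0,"y":0,"z":0,"yaw":0}
    - {"claw":2.6,"x":0,"y":0,"z":0,"yaw":0}
    - {"claw":2.6,"x":0,"y":0,"z":0,"yaw":0}

```text
clock: 31.48
ee_pos: [0.5078, 0.0789, 0.1953]
orientation: [-0.001, 1.0, -0.0, 0.001]
wrist_force: [1.1, 4.9, 2.0]
grip_width: 0.0257
```

```bash
python3 look.py j.png
```

```text
[0.5078 0.079  0.1953] 0.025850300637086362
mouth proj (np.float64(222.24165614670733), np.float64(172.09063991339693))
mouth proj (np.float64(222.60255485602232), np.float64(174.9360599645052))
tcp (np.float64(222.21589774650002), np.float64(170.91195458259693)) held bottom (np.float64(222.75629600619862), np.float64(175.18128703646804))
```

View pics/j.png

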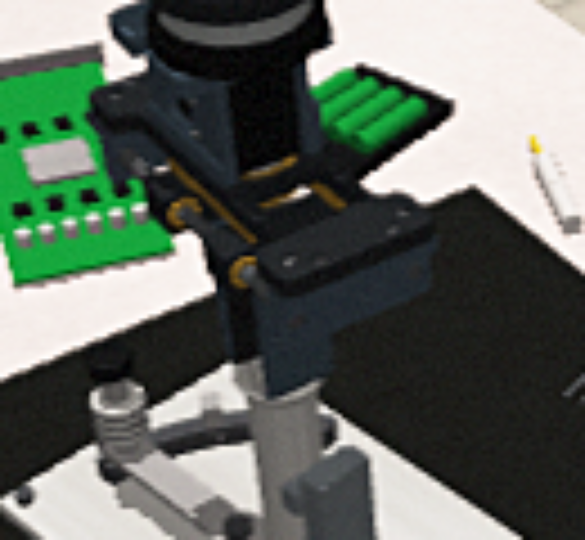

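Request:
move_arm:
  series:
    - {"claw":2.4,"x":0,"y":0,"z":0,"yaw":0}
    - {"claw":2.3,"x":0,"y":0,"z":0,"yaw":0}
    - {"claw":5,"x":0,"y":0,"z":0,"yaw":0}
    - {"claw":5,"x":0,"y":0,"z":0,"yaw":0}
    - {"claw":5,"x":0,"y":0,"z":-6,"yaw":0}

```text
clock: 32.15
ee_pos: [0.5038, 0.0768, 0.2507]
orientation: [0.002, 1.0, -0.0, -0.007]
wrist_force: [1.1, -0.3, 0.2]
grip_width: 0.0488
```

```bash
python3 chk.py
```

```text
top [([0.5742, -0.1689], 52), ([0.4669, -0.2628], 54)]
 mouth z [432. 381. 374. 202. 202. 194. 345. 350. 351. 186. 185. 189.]
side [([0.5721, -0.1696], 72), ([0.5535, -0.2688], 55), ([0.4642, -0.2629], 99)]
 mouth z [201. 197. 198. 196. 194. 194. 188. 192. 186. 190. 188. 188.]
[0.5102 0.0777 0.2602]
```

```bash
cat > grid.py <<'E'
from h import *
n='side'; im,d=cam(n)
v,u=np.mgrid[:420,:560]; W=world(n,np.stack([u.ravel(),v.ravel()],1),d.ravel()).reshape(420,560,3)
g=W[165:185,211:235,2]*1000
for r in g.astype(int): print(' '.join('%3d'%x for x in r))
near=(np.hypot(W[...,0]-.5065,W[...,1]-.077)<.03)&(W[...,2]>.196)&(W[...,2]<.214)
P=W[near]; print(len(P),P.mean(0).round(4),P.min(0).round(3),P.max(0).round(3))
if len(P)>8:
    A=np.c_[P[:,:2]-P[:,:2].mean(0),np.ones(len(P))]; print('plane grad',np.linalg.lstsq(A,P[:,2],rcond=None)[0].round(3))
E
python3 grid.py
```

```text
2   0  -2   1  -2   0   3   1   1   0   0   1   0   0  -2   0  -1   2   0  -1   1   0   0  -1
  1   0   1   1   3   0   0   1   2 193 192 193 190 194 192 191   2   0   0   0   1   0   2   0
  0   1   4   0   2   1 193 192 190 194 194 195 200 202 198 191 192 193 192   0   0   1   2  -2
 -1   3   2   1 193 191 188 192 195 194 195 199 202 202 200 189 191 191 191 193   2   0  -2   0
  1   5  16 192 191 192 195 192 201 202 203 201 202 199 197 185 188 188 188 193 191   1  -1  -1
 10  15 192 192 196 197 200 200 202 200 200 201 198 198 197 191 184 186 190 190 192 189   0   3
 14 189 192 189 193 197 198 199 200 198 199 199 198 196 197 193   1 184 188 189 191 190   3   0
 12 191 192 187 186 195 195 197 197 196 197 197 196 194 192 191 188   0 185 187 194 190   1  -1
 14 192 192 189 184 189 193 194 197 193 194 194 195 193 192 191 190   0 185 189 192 192   1   2
  9 192 194 188 184 792 192 192 193 192 193 194 192 193 190 189 188   0 186 191 192   2   0   0
 11  14 191 193 186 182 188 190 190 191 188 190 190 187 191 187 188 182 191 192 187 792   0   1
 13  12  11 192 192 179 185 188 188 188 189 18
[... 214 characters left out ...]
186 181 177  -1   0   3   1
 10   9  13  11 177 182 187 189 189 190 188 190 189 191 186 185 181 181 179 175  10  -1   0   2
  9  12  11  13 173 178 182 182 184 183 182 792 183 183 181 182 176 179 175 173  12  12   3   1
 27  23  25  26 169 175 177 177 180 181 177 179 179 178 178 180 176 175 175 168 159  13  10   9
 25  26  25  24  25 171 173 176 175 179 179 176 175 177 176 173 175 173 168 170 160  26  24  25
 26  24  26  23  26 167 170 171 174 173 173 173 174 174 174 172 173 170 792 166 159  26  23  26
 24  27  25  26  25 165 169 171 169 170 172 171 173 170 172 169 169 169 166 163 160  27  24  24
42 [0.5052 0.0784 0.1994] [0.496 0.073 0.196] [0.518 0.089 0.203]
plane grad [0.065 0.034 0.199]
```

Request:
move_arm:
  series:
    - {"claw":5,"x":0,"y":0,"z":4,"yaw":0}
    - {"claw":5,"x":0,"y":0,"z":2,"yaw":0}
    - {"claw":3,"x":0,"y":0,"z":0,"yaw":0}
    - {"claw":2.5,"x":0,"y":0,"z":0,"yaw":0}
    - {"claw":2,"x":0,"y":0,"z":0,"yaw":0}

```text
clock: 32.92
ee_pos: [0.5077, 0.0796, 0.1956]
orientation: [-0.002, 1.0, -0.001, 0.001]
wrist_force: [-0.9, 11.2, 4.7]
grip_width: 0.023
```

Request:
move_arm:
  series:
    - {"claw":1.5,"x":0,"y":0,"z":0,"yaw":0}
    - {"claw":1.5,"x":0,"y":0,"z":0,"yaw":0}
    - {"claw":1.5,"x":0,"y":0,"z":-1,"yaw":0}
    - {"claw":1.5,"x":0,"y":0,"z":-2,"yaw":0}
    - {"claw":1.5,"x":0,"y":0,"z":-2.5,"yaw":0}

```text
clock: 33.55
ee_pos: [0.5072, 0.0776, 0.2507]
orientation: [0.0, 1.0, -0.0, -0.0]
wrist_force: [-0.0, 0.9, 1.0]
grip_width: 0.0153
```

```bash
python3 look.py k.png; python3 grid.py | tail -2
```

```text
[0.5092 0.0779 0.2545] 0.014804498994176884
mouth proj (np.float64(222.24165614670733), np.float64(172.09063991339693))
mouth proj (np.float64(222.60255485602232), np.float64(174.9360599645052))
tcp (np.float64(220.25207634190602), np.float64(148.64873819179698)) held bottom (np.float64(220.83563947689356), np.float64(153.32197018541146))
 25  27  24  24  27 166 171 171 173 175 176 175 174 174 172 171 169 171 168 165 159  27  27  29
 24  27  27  25  25 163 168 168 170 171 173 172 171 173 171 169 168 166 164 163 156  25  27  25grid.py:7: RuntimeWarning: Mean of empty slice.
  P=W[near]; print(len(P),P.mean(0).round(4),P.min(0).round(3),P.max(0).round(3))
  ret = um.true_divide(
Traceback (most recent call last):
  File "grid.py", line 7, in <module>
    P=W[near]; print(len(P),P.mean(0).round(4),P.min(0).round(3),P.max(0).round(3))
                                               ~~~~~^^^
ValueError: zero-size array to reduction operation minimum which has no identity
```

View pics/k.png

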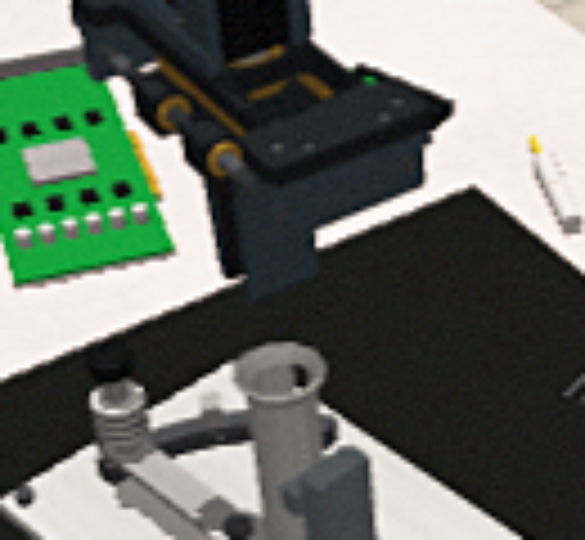

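Request:
move_arm:
  series:
    - {"claw":6,"x":1.32,"y":4.94,"z":0,"yaw":0}
    - {"claw":6,"x":1.32,"y":4.94,"z":0,"yaw":0}
    - {"claw":6,"x":1.32,"y":4.94,"z":0,"yaw":0}
    - {"claw":6,"x":1.32,"y":4.94,"z":0,"yaw":0}
    - {"claw":6,"x":1.32,"y":4.94,"z":0,"yaw":0}

```text
clock: 34.28
ee_pos: [0.5732, -0.1707, 0.2491]
orientation: [-0.0, 1.0, -0.0, -0.001]
wrist_force: [0.5, 0.3, 0.0]
grip_width: 0.0595
```

Request:
move_arm:
  series:
    - {"claw":6,"x":0,"y":0,"z":6,"yaw":0}
    - {"claw":6,"x":0,"y":0,"z":6,"yaw":0}
    - {"claw":6,"x":0,"y":0,"z":6,"yaw":0}
    - {"claw":6,"x":0,"y":0,"z":0,"yaw":0}
    - {"claw":6,"x":0,"y":0,"z":0,"yaw":0}

```text
clock: 34.9
ee_pos: [0.5747, -0.1694, 0.0717]
orientation: [0.0, 1.0, -0.0, 0.001]
wrist_force: [0.3, -1.1, 1.0]
grip_width: 0.0598
```

```bash
python3 chk.py
```

```text
top [([0.4657, -0.265], 43)]
 mouth z [154.  10.  10. 130. 116. 121. 117. 117. 112. 188. 185. 187.]
side [([0.5718, -0.1696], 74), ([0.5537, -0.2695], 60), ([0.4637, -0.2633], 102)]
 mouth z [186. 185. 185. 180. 178. 177. 171. 168. 170. 191. 192. 188.]
[ 0.5754 -0.1695  0.0729]
```

Request:
move_arm:
  series:
    - {"claw":6,"x":-0.1,"y":0,"z":4,"yaw":0}
    - {"claw":6,"x":0,"y":0,"z":1.6,"yaw":0}
    - {"claw":6,"x":0,"y":0,"z":0,"yaw":0}
    - {"claw":1.5,"x":0,"y":0,"z":0,"yaw":0}
    - {"claw":1.5,"x":0,"y":0,"z":0,"yaw":0}

```text
clock: 35.62
ee_pos: [0.5733, -0.1691, 0.0152]
orientation: [0.0, 1.0, -0.0, 0.001]
wrist_force: [-0.1, 0.7, 0.5]
grip_width: 0.043
```

Request:
move_arm:
  series:
    - {"claw":1.5,"x":0,"y":0,"z":0,"yaw":0}
    - {"claw":1.5,"x":0,"y":0,"z":0,"yaw":0}
    - {"claw":1.5,"x":0,"y":0,"z":0,"yaw":0}
    - {"claw":1.5,"x":0,"y":0,"z":-6,"yaw":0}
    - {"claw":1.5,"x":0,"y":0,"z":-6,"yaw":0}

```text
clock: 36.25
ee_pos: [0.5717, -0.1687, 0.1345]
orientation: [-0.0, 1.0, -0.0, -0.001]
wrist_force: [0.5, 0.9, 0.6]
grip_width: 0.023
```

Request:
move_arm:
  series:
    - {"claw":1.5,"x":0,"y":0,"z":-6,"yaw":0}
    - {"claw":1.5,"x":0,"y":0,"z":-6,"yaw":0}
    - {"claw":1.5,"x":-1.3,"y":-4.94,"z":0,"yaw":0}
    - {"claw":1.5,"x":-1.3,"y":-4.94,"z":0,"yaw":0}
    - {"claw":1.5,"x":-1.3,"y":-4.94,"z":0,"yaw":0}

```text
clock: 36.88
ee_pos: [0.5326, -0.0193, 0.2539]
orientation: [-0.0, 1.0, -0.0, 0.0]
wrist_force: [-0.3, 0.1, -0.9]
grip_width: 0.0225
```

Request:
move_arm:
  series:
    - {"claw":1.5,"x":-1.3,"y":-4.94,"z":0,"yaw":0}
    - {"claw":1.5,"x":-1.3,"y":-4.94,"z":0,"yaw":0}
    - {"claw":1.5,"x":0,"y":0,"z":0,"yaw":0}
    - {"claw":1.5,"x":0,"y":0,"z":4,"yaw":0}
    - {"claw":1.5,"x":0,"y":0,"z":0,"yaw":0}

```text
clock: 37.5
ee_pos: [0.5054, 0.0771, 0.2115]
orientation: [0.001, 1.0, -0.0, -0.003]
wrist_force: [-0.4, -0.0, -0.7]
grip_width: 0.0225
```

```bash
python3 look.py l.png
```

```text
[0.5069 0.0773 0.2133] 0.0225759497780202
mouth proj (np.float64(222.24165614670733), np.float64(172.09063991339693))
mouth proj (np.float64(222.60255485602232), np.float64(174.9360599645052))
tcp (np.float64(221.44280094380198), np.float64(164.9016472299914)) held bottom (np.float64(221.99830124181625), np.float64(169.28941008749953))
```

View pics/l.png

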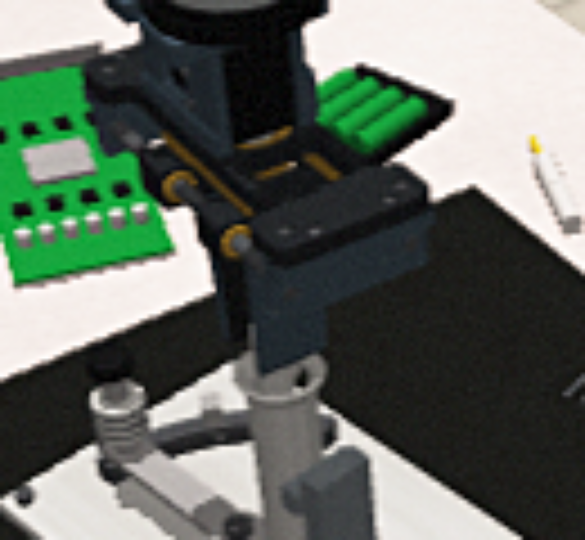

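Request:
move_arm:
  series:
    - {"claw":1.5,"x":0,"y":0,"z":0.7,"yaw":0}
    - {"claw":1.5,"x":0,"y":0,"z":0.4,"yaw":0}
    - {"claw":1.5,"x":0,"y":0,"z":0.4,"yaw":0}
    - {"claw":1.5,"x":0,"y":0,"z":0,"yaw":0}
    - {"claw":1.5,"x":0,"y":0,"z":0,"yaw":0}

```text
clock: 38.17
ee_pos: [0.5074, 0.0782, 0.1991]
orientation: [-0.0, 1.0, -0.0, 0.0]
wrist_force: [-0.6, -0.3, 0.1]
grip_width: 0.023
```

Request:
move_arm:
  series:
    - {"claw":1.5,"x":0,"y":0,"z":0.3,"yaw":0}
    - {"claw":1.5,"x":0,"y":0,"z":0,"yaw":0}
    - {"claw":2.6,"x":0,"y":0,"z":0,"yaw":0}
    - {"claw":2.8,"x":0,"y":0,"z":0,"yaw":0}
    - {"claw":5,"x":0,"y":0,"z":0,"yaw":0}

```text
clock: 38.8
ee_pos: [0.5074, 0.0781, 0.196]
orientation: [-0.0, 1.0, -0.0, 0.0]
wrist_force: [-0.3, -0.0, -0.2]
grip_width: 0.0353
```

Request:
move_arm:
  series:
    - {"claw":6,"x":0,"y":0,"z":0,"yaw":0}
    - {"claw":6,"x":0,"y":0,"z":0,"yaw":0}
    - {"claw":6,"x":0,"y":0,"z":-3,"yaw":0}
    - {"claw":6,"x":0,"y":0,"z":-3,"yaw":0}
    - {"claw":6,"x":0,"y":0,"z":0,"yaw":0}

```text
clock: 39.42
ee_pos: [0.5087, 0.0783, 0.2581]
orientation: [-0.0, 1.0, -0.0, 0.003]
wrist_force: [-0.5, 0.4, -0.4]
grip_width: 0.0599
```

```bash
python3 chk.py
```

```text
top [([0.555, -0.262], 26), ([0.4667, -0.2627], 55)]
 mouth z [372. 378. 377. 356. 356. 356. 145. 121. 351. 183. 185. 189.]
side [([0.5533, -0.2694], 59), ([0.464, -0.263], 99)]
 mouth z [183. 184. 185. 180. 177. 176. 168. 167. 793. 190. 189. 188.]
[0.507  0.0781 0.2553]
```

Request:
move_arm:
  series:
    - {"claw":6,"x":-0.7,"y":5.68,"z":0,"yaw":0}
    - {"claw":6,"x":-0.7,"y":5.68,"z":0,"yaw":0}
    - {"claw":6,"x":-0.7,"y":5.68,"z":0,"yaw":0}
    - {"claw":6,"x":-0.7,"y":5.68,"z":0,"yaw":0}
    - {"claw":6,"x":-0.7,"y":5.68,"z":0,"yaw":0}

```text
clock: 40.15
ee_pos: [0.4711, -0.2073, 0.2543]
orientation: [-0.001, 1.0, -0.0, -0.001]
wrist_force: [0.3, 1.0, 0.6]
grip_width: 0.06
```

Request:
move_arm:
  series:
    - {"claw":6,"x":-0.7,"y":5.68,"z":0,"yaw":0}
    - {"claw":6,"x":0,"y":0,"z":6,"yaw":0}
    - {"claw":6,"x":0,"y":0,"z":6,"yaw":0}
    - {"claw":6,"x":0,"y":0,"z":6,"yaw":0}
    - {"claw":6,"x":0,"y":0,"z":0,"yaw":0}

```text
clock: 40.78
ee_pos: [0.461, -0.2602, 0.071]
orientation: [-0.003, 1.0, -0.0, -0.006]
wrist_force: [0.2, 0.4, -0.1]
grip_width: 0.06
```

```bash
python3 chk.py
```

```text
top []
 mouth z [ 156.    7. 1378.  148.  142.  145.  144.  131.  130.  189.  186.  188.]
side [([0.463, -0.2624], 88)]
 mouth z [498. 497. 497. 492. 493. 492. 489. 488. 489. 484. 484. 484.]
[ 0.4657 -0.2628  0.0764]
```

Stack height ≈144 mm (four in). Now grab E.

Request:
move_arm:
  series:
    - {"claw":6,"x":0,"y":0,"z":4,"yaw":0}
    - {"claw":6,"x":0,"y":0,"z":1.8,"yaw":0}
    - {"claw":6,"x":0,"y":0,"z":0,"yaw":0}
    - {"claw":1.5,"x":0,"y":0,"z":0,"yaw":0}
    - {"claw":1.5,"x":0,"y":0,"z":0,"yaw":0}

```text
clock: 41.5
ee_pos: [0.4665, -0.2633, 0.0196]
orientation: [0.001, 1.0, -0.0, 0.002]
wrist_force: [-0.5, -0.7, -0.4]
grip_width: 0.043
```

Request:
move_arm:
  series:
    - {"claw":1.5,"x":0,"y":0,"z":0,"yaw":0}
    - {"claw":1.5,"x":0,"y":0,"z":0,"yaw":0}
    - {"claw":1.5,"x":0,"y":0,"z":0,"yaw":0}
    - {"claw":1.5,"x":0,"y":0,"z":-6,"yaw":0}
    - {"claw":1.5,"x":0,"y":0,"z":-6,"yaw":0}

```text
clock: 42.12
ee_pos: [0.4648, -0.2623, 0.1385]
orientation: [-0.001, 1.0, -0.0, -0.001]
wrist_force: [1.6, -0.6, -0.3]
grip_width: 0.0223
```

Request:
move_arm:
  series:
    - {"claw":1.5,"x":0,"y":0,"z":-6,"yaw":0}
    - {"claw":1.5,"x":0,"y":0,"z":-5.8,"yaw":0}
    - {"claw":1.5,"x":0.7,"y":-5.68,"z":0,"yaw":0}
    - {"claw":1.5,"x":0.7,"y":-5.68,"z":0,"yaw":0}
    - {"claw":1.5,"x":0.7,"y":-5.68,"z":0,"yaw":0}

```text
clock: 42.75
ee_pos: [0.4862, -0.0907, 0.2558]
orientation: [-0.0, 1.0, -0.001, 0.0]
wrist_force: [1.0, -0.1, -0.3]
grip_width: 0.0222
```

Request:
move_arm:
  series:
    - {"claw":1.5,"x":0.7,"y":-5.68,"z":0,"yaw":0}
    - {"claw":1.5,"x":0.7,"y":-5.68,"z":0,"yaw":0}
    - {"claw":1.5,"x":0.7,"y":-5.68,"z":0,"yaw":0}
    - {"claw":1.5,"x":0,"y":0,"z":0,"yaw":0}
    - {"claw":1.5,"x":0,"y":0,"z":4,"yaw":0}

```text
clock: 43.38
ee_pos: [0.5094, 0.0785, 0.2178]
orientation: [-0.0, 1.0, 0.001, 0.004]
wrist_force: [0.6, -0.6, -1.3]
grip_width: 0.0224
```

Request:
move_arm:
  series:
    - {"claw":1.5,"x":0,"y":0,"z":0.7,"yaw":0}
    - {"claw":1.5,"x":0,"y":0,"z":0.4,"yaw":0}
    - {"claw":1.5,"x":0,"y":0,"z":0.3,"yaw":0}
    - {"claw":1.5,"x":0,"y":0,"z":0,"yaw":0}
    - {"claw":1.5,"x":0,"y":0,"z":0,"yaw":0}

```text
clock: 44.0
ee_pos: [0.5077, 0.0781, 0.2025]
orientation: [-0.0, 1.0, -0.0, 0.001]
wrist_force: [0.4, -0.3, -0.4]
grip_width: 0.0222
```

Request:
move_arm:
  series:
    - {"claw":1.5,"x":0,"y":0,"z":0.4,"yaw":0}
    - {"claw":1.5,"x":0,"y":0,"z":0,"yaw":0}
    - {"claw":2.6,"x":0,"y":0,"z":0,"yaw":0}
    - {"claw":2.8,"x":0,"y":0,"z":0,"yaw":0}
    - {"claw":5,"x":0,"y":0,"z":0,"yaw":0}

```text
clock: 44.62
ee_pos: [0.5074, 0.0781, 0.198]
orientation: [-0.0, 1.0, -0.0, 0.0]
wrist_force: [0.3, 0.6, -0.4]
grip_width: 0.0354
```

Request:
move_arm:
  series:
    - {"claw":6,"x":0,"y":0,"z":0,"yaw":0}
    - {"claw":6,"x":0,"y":0,"z":0,"yaw":0}
    - {"claw":6,"x":0,"y":0,"z":-3,"yaw":0}
    - {"claw":6,"x":0,"y":0,"z":-3,"yaw":0}
    - {"claw":6,"x":0,"y":0,"z":0,"yaw":0}

```text
clock: 45.25
ee_pos: [0.5087, 0.0783, 0.2601]
orientation: [-0.0, 1.0, -0.0, 0.003]
wrist_force: [0.0, 0.6, -0.2]
grip_width: 0.06
```

```bash
python3 chk.py; python3 grid.py
```

```text
top []
 mouth z [156. 373. 380. 352. 358. 357. 171. 148. 168. 182. 184. 194.]
side [([0.5534, -0.2691], 55)]
 mouth z [185. 183. 183. 181. 180. 176. 171. 171. 170. 189. 189. 187.]
[0.5069 0.0781 0.2573]
  0   1   0  -3   1   0   3   0   1   1   0   2   1   0   0   0   0  -1   1   0   0  -1   3   0
 -1   0   2   1  -1  -1  -1   0   0 191 191 191 193 192 192 191   1   3   1   1   0   2   0  -1
  0   0   0   1   2   1 192 191 191 191 191 191 192 190 191 189 192 193 189   0   0   2   0   0
  4   0   0   0 192 190 189 191 190 189 188 189 189 188 186 188 191 189 192 191   0   0  -2   0
  3   4  19 192 191 190 189 186 187 185 185 186 186 186 185 186 190 188 192 191 192   0   1   0
 13  18 193 191 189 187 187 186 186 184 185 184 185 184 186 184 187 187 187 191 193 189   0   1
 11 190 195 192 188 187 184 185 187 182 182 184 182 792 183   1   0 186 187 190 192 191   0   0
 10 191 192 189 186 186 185 183 181 179 180 180 179 180 180   0  -1   1 185 187 192 192   0   1
 10 192 193 190 187 184 182 179 180 179 178 176 177 177 792   0   1   0 183 188 194 191   2   1
 11 193 190 191 183 182 181 177 1
[... 769 characters left out ...]
6 178 176 178 177 178 175 176 176 174 172 168 160  24  25  24
 23  27  29  26  24 167 172 171 173 174 173 173 173 174 174 792 171 170 168 164 160  24  23  26
 26  25  25  28  25 164 167 171 171 171 170 171 174 170 170 172 170 166 165 163 159  23  26  25grid.py:7: RuntimeWarning: Mean of empty slice.
  P=W[near]; print(len(P),P.mean(0).round(4),P.min(0).round(3),P.max(0).round(3))
  ret = um.true_divide(
Traceback (most recent call last):
  File "grid.py", line 7, in <module>
    P=W[near]; print(len(P),P.mean(0).round(4),P.min(0).round(3),P.max(0).round(3))
                                               ~~~~~^^^
ValueError: zero-size array to reduction operation minimum which has no identity
```

Request:
move_arm:
  series:
    - {"claw":6,"x":0.84,"y":5.73,"z":0,"yaw":0}
    - {"claw":6,"x":0.84,"y":5.73,"z":0,"yaw":0}
    - {"claw":6,"x":0.84,"y":5.73,"z":0,"yaw":0}
    - {"claw":6,"x":0.84,"y":5.73,"z":0,"yaw":0}
    - {"claw":6,"x":0.84,"y":5.73,"z":0,"yaw":0}

```text
clock: 46.02
ee_pos: [0.5488, -0.2099, 0.2562]
orientation: [-0.001, 1.0, -0.0, -0.001]
wrist_force: [1.1, 0.3, 0.1]
grip_width: 0.0598
```

Request:
move_arm:
  series:
    - {"claw":6,"x":0.84,"y":5.73,"z":0,"yaw":0}
    - {"claw":6,"x":0,"y":0,"z":6,"yaw":0}
    - {"claw":6,"x":0,"y":0,"z":6,"yaw":0}
    - {"claw":6,"x":0,"y":0,"z":4,"yaw":0}
    - {"claw":6,"x":0,"y":0,"z":0,"yaw":0}

```text
clock: 46.65
ee_pos: [0.5546, -0.2642, 0.0933]
orientation: [-0.002, 1.0, -0.0, -0.005]
wrist_force: [1.2, 0.2, 2.0]
grip_width: 0.0599
```

```bash
python3 - <<'E'
from h import *
b,d=cam('side'); o=env.get_obs(); print(o['ee_pos'])
n='side';v,u=np.mgrid[:420,:560]; W=world(n,np.stack([u.ravel(),v.ravel()],1),d.ravel()).reshape(420,560,3)
m=(W[...,2]>.041)&(W[...,2]<.055)&(np.hypot(W[...,0]-.556,W[...,1]+.267)<.04); uv=np.argwhere(m)[:,::-1]; print(m.sum(),rayz(n,uv.mean(0),.046))
E
```

```text
[ 0.55673622 -0.26513974  0.09629961]
59 [ 0.55662434 -0.26667935  0.046     ]
```

Request:
move_arm:
  series:
    - {"claw":6,"x":0,"y":0,"z":5,"yaw":0}
    - {"claw":6,"x":0,"y":0,"z":1.8,"yaw":0}
    - {"claw":6,"x":0,"y":0,"z":0,"yaw":0}
    - {"claw":1,"x":0,"y":0,"z":0,"yaw":0}
    - {"claw":1,"x":0,"y":0,"z":0,"yaw":0}

```text
clock: 47.32
ee_pos: [0.5589, -0.2662, 0.0318]
orientation: [0.001, 1.0, -0.0, 0.002]
wrist_force: [-0.6, 0.9, -0.2]
grip_width: 0.0428
```

Request:
move_arm:
  series:
    - {"claw":1,"x":0,"y":0,"z":0,"yaw":0}
    - {"claw":1,"x":0,"y":0,"z":0,"yaw":0}
    - {"claw":1,"x":0,"y":0,"z":0,"yaw":0}
    - {"claw":1,"x":0,"y":0,"z":-6,"yaw":0}
    - {"claw":1,"x":0,"y":0,"z":-6,"yaw":0}

```text
clock: 47.95
ee_pos: [0.5571, -0.2653, 0.1502]
orientation: [-0.001, 1.0, -0.0, -0.001]
wrist_force: [1.5, -0.3, -2.2]
grip_width: 0.0167
```

Request:
move_arm:
  series:
    - {"claw":1,"x":0,"y":0,"z":-6,"yaw":0}
    - {"claw":1,"x":0,"y":0,"z":-4.8,"yaw":0}
    - {"claw":1,"x":-0.84,"y":-5.73,"z":0,"yaw":0}
    - {"claw":1,"x":-0.84,"y":-5.73,"z":0,"yaw":0}
    - {"claw":1,"x":-0.84,"y":-5.73,"z":0,"yaw":0}

```text
clock: 48.58
ee_pos: [0.5318, -0.0922, 0.2576]
orientation: [-0.0, 1.0, -0.0, -0.0]
wrist_force: [0.3, 0.7, -1.7]
grip_width: 0.0167
```

Request:
move_arm:
  series:
    - {"claw":1,"x":-0.84,"y":-5.73,"z":0,"yaw":0}
    - {"claw":1,"x":-0.84,"y":-5.73,"z":0,"yaw":0}
    - {"claw":1,"x":-0.84,"y":-5.73,"z":0,"yaw":0}
    - {"claw":1,"x":0,"y":0,"z":0,"yaw":0}
    - {"claw":1,"x":0,"y":0,"z":3,"yaw":0}

```text
clock: 49.2
ee_pos: [0.5089, 0.0784, 0.2294]
orientation: [0.0, 1.0, 0.001, 0.003]
wrist_force: [0.3, -1.0, -1.6]
grip_width: 0.0168
```

```bash
python3 look.py m.png
```

```text
[0.5054 0.0775 0.224 ] 0.016531557752293115
mouth proj (np.float64(222.24165614670733), np.float64(172.09063991339693))
mouth proj (np.float64(222.60255485602232), np.float64(174.9360599645052))
tcp (np.float64(220.2949866581597), np.float64(161.1328575362993)) held bottom (np.float64(220.8657585282766), np.float64(165.59293267738065))
```

View pics/m.png

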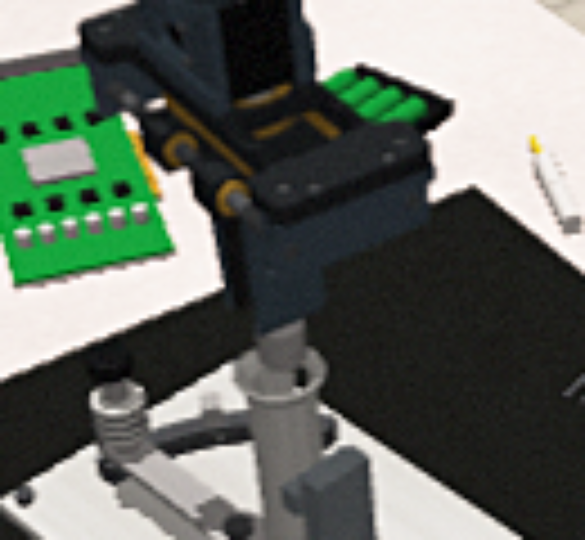

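Request:
move_arm:
  series:
    - {"claw":1,"x":0,"y":0,"z":0.8,"yaw":0}
    - {"claw":1,"x":0,"y":0,"z":0.4,"yaw":0}
    - {"claw":1,"x":0,"y":0,"z":0.4,"yaw":0}
    - {"claw":1,"x":0,"y":0,"z":0,"yaw":0}
    - {"claw":1,"x":0,"y":0,"z":0,"yaw":0}

```text
clock: 49.88
ee_pos: [0.5075, 0.0781, 0.2122]
orientation: [0.0, 1.0, -0.0, 0.0]
wrist_force: [0.5, 1.2, -0.6]
grip_width: 0.0169
```

Request:
move_arm:
  series:
    - {"claw":1,"x":0,"y":0,"z":0.3,"yaw":0}
    - {"claw":1,"x":0,"y":0,"z":0.3,"yaw":0}
    - {"claw":1,"x":0,"y":0,"z":0.2,"yaw":0}
    - {"claw":1,"x":0,"y":0,"z":0,"yaw":0}
    - {"claw":1,"x":0,"y":0,"z":0,"yaw":0}

```text
clock: 50.5
ee_pos: [0.5074, 0.0782, 0.204]
orientation: [-0.0, 1.0, -0.0, 0.0]
wrist_force: [0.5, -0.6, -1.8]
grip_width: 0.017
```

Free so far; release.

Request:
move_arm:
  series:
    - {"claw":1,"x":0,"y":0,"z":0.2,"yaw":0}
    - {"claw":2,"x":0,"y":0,"z":0,"yaw":0}
    - {"claw":2.2,"x":0,"y":0,"z":0,"yaw":0}
    - {"claw":4,"x":0,"y":0,"z":0,"yaw":0}
    - {"claw":5,"x":0,"y":0,"z":0,"yaw":0}

```text
clock: 51.12
ee_pos: [0.5074, 0.0782, 0.202]
orientation: [-0.0, 1.0, -0.0, 0.0]
wrist_force: [0.3, 0.8, -0.4]
grip_width: 0.0392
```

Request:
move_arm:
  series:
    - {"claw":6,"x":0,"y":0,"z":0,"yaw":0}
    - {"claw":6,"x":0,"y":0,"z":-3,"yaw":0}
    - {"claw":6,"x":0,"y":0,"z":-3,"yaw":0}
    - {"claw":6,"x":0,"y":0,"z":0,"yaw":0}
    - {"claw":6,"x":0,"y":0,"z":0,"yaw":0}

```text
clock: 51.75
ee_pos: [0.5068, 0.0781, 0.261]
orientation: [0.0, 1.0, -0.0, -0.001]
wrist_force: [-0.5, -0.6, -0.3]
grip_width: 0.06
```

```bash
python3 - <<'E'
from h import *
n='side'; im,d=cam(n)
v,u=np.mgrid[:420,:560]; W=world(n,np.stack([u.ravel(),v.ravel()],1),d.ravel()).reshape(420,560,3)
for r in (W[156:182,212:233,2]*1000).astype(int): print(' '.join('%3d'%x for x in r))
print(env.get_obs()['ee_pos'])
E
```

```text
0  -1   0   0  -4   0 792   0 264 267 267 266 264 263 262  -1   3   2   1   0   0
  0   2  -1   0  -1   1   0   0 262 265 263 263  -2   0  -3   1   2   0   0   1  -1
  0   1   2   0   0   0   0   0   2 261   0   1   0   1   0   1  -1   0   0  -2  -3
  3  -2   1   0   0   0   0   2   0  -1   3  -2   0   0   3  -1   1   0   0   1   0
  1   2   3  -1  -1   3   1   0   2   0  -1   0  -1   0   1  -1  -2   0  -3   0   0
  1   1   1   0   3   0   0   0   0   0   0   0   0  -3   0   3   3  -2   0  -1  -1
  0   3   0  -1   0   3   3 792  -1   0   1   1   3   1  -2   0  -2   2   0   0   0
  0  -1   1   2   1   0   3 214 214 215 212 214 213   0   0   2   0   1   1   0   1
  0   0  -1   1   1  -2 212 214 213 214 213 213 214 213   0   1  -1  -1   0   1  -1
  0   0   0   1   2   0 214 212 212 212 215 212 214 212  -1   1   0   0  -1   0   3
  1   0   2   0   0  -1 214 212 213 214 213 213 215 211 208   2  -1   0   2   1  -2
  0   2   0  -1   1 191 209 212 213 213 211 212 209 210 205 192 192 190   0   0   3
  3   4   0 191 193 191 206 209 212 211 211 210 211 208 204 191 190 193 191   0  -3
  0  15 19
[... 416 characters left out ...]
3 188 184 186 180 190 191 190 189 190 190 189 188 189 190 188 183 193 193   1
 13 191 192 185 183 177 187 189 189 189 190 190 192 187 190 190 185 191 193 187  -2
 12  11 192 192 181 176 184 189 188 189 190 189 190 188 189 187 192 191 189   1   2
 12  11 193 191 191 193 183 185 186 187 189 188 188 192 192 192 192 188 182   1   0
 12   9  10 189 189 192 192 193 192 190 193 192 190 190 190 186 186 182 178   0   2
  9   9  12 177 179 185 188 188 188 190 188 189 188 187 186 182 181 178 175  10   0
 10   9  13 173 180 181 183 183 185 186 184 183 185 182 180 179 179 176 173  12  12
 25  25  26 173 177 177 177 180 181 181 179 181 181 180 179 175 177 172 172 163   8
[0.50656773 0.07801645 0.26062392]
```

Request:
move_arm:
  series:
    - {"claw":6,"x":-0.92,"y":-5.1,"z":0,"yaw":0}
    - {"claw":6,"x":-0.92,"y":-5.1,"z":0,"yaw":0}
    - {"claw":6,"x":-0.92,"y":-5.2,"z":0,"yaw":0}
    - {"claw":6,"x":0,"y":0,"z":0,"yaw":-0.1745}
    - {"claw":6,"x":0,"y":0,"z":0,"yaw":-0.1745}

```text
clock: 52.42
ee_pos: [0.4788, 0.2328, 0.2603]
orientation: [0.0, 0.984, 0.177, -0.001]
wrist_force: [0.3, 0.2, -0.0]
grip_width: 0.0598
```

Request:
move_arm:
  series:
    - {"claw":6,"x":0,"y":0,"z":0,"yaw":-0.1745}
    - {"claw":6,"x":0,"y":0,"z":0,"yaw":-0.1745}
    - {"claw":6,"x":0,"y":0,"z":0,"yaw":-0.1745}
    - {"claw":6,"x":0,"y":0,"z":0,"yaw":-0.1745}
    - {"claw":6,"x":0,"y":0,"z":0,"yaw":-0.1745}

```text
clock: 53.05
ee_pos: [0.4791, 0.2319, 0.2604]
orientation: [-0.0, 0.818, 0.576, -0.001]
wrist_force: [0.0, 0.5, 1.0]
grip_width: 0.0601
```

Request:
move_arm:
  series:
    - {"claw":6,"x":0,"y":0,"z":0,"yaw":-0.1745}
    - {"claw":6,"x":0,"y":0,"z":0,"yaw":-0.1745}
    - {"claw":6,"x":0,"y":0,"z":0,"yaw":-0.1745}
    - {"claw":6,"x":0,"y":0,"z":6,"yaw":0}
    - {"claw":6,"x":0,"y":0,"z":4,"yaw":0}

```text
clock: 53.68
ee_pos: [0.4781, 0.2314, 0.1587]
orientation: [-0.001, 0.643, 0.766, -0.002]
wrist_force: [0.8, -0.6, -0.3]
grip_width: 0.0598
```

```bash
python3 - <<'E'
from h import *
o=env.get_obs();print(o['ee_pos'],o['orientation'],o['joint_positions'])
b,d=cam('side');n='side'
v,u=np.mgrid[:420,:560]; W=world(n,np.stack([u.ravel(),v.ravel()],1),d.ravel()).reshape(420,560,3)
m=(W[...,2]>.112)&(W[...,2]<.122)&(np.hypot(W[...,0]-.48,W[...,1]-.232)<.03); uv=np.argwhere(m)[:,::-1]
if m.sum(): print(m.sum(),rayz(n,uv.mean(0),.117))
E
```

```text
[0.47814378 0.23141999 0.15870129] [-0.00088291  0.64295315  0.76590286 -0.00180929] [4.29085456e-01 2.95749822e-01 1.74705857e+00 4.79540729e-05
 1.10281049e+00 2.54966441e-01]
64 [0.47841402 0.22815308 0.117     ]
```

Knob agrees. Down from 0.161 to 0.064, close, lift.

Request:
move_arm:
  series:
    - {"claw":6,"x":0,"y":0,"z":5,"yaw":0}
    - {"claw":6,"x":0,"y":0,"z":3.5,"yaw":0}
    - {"claw":6,"x":0,"y":0,"z":1.2,"yaw":0}
    - {"claw":6,"x":0,"y":0,"z":0,"yaw":0}
    - {"claw":2,"x":0,"y":0,"z":0,"yaw":0}

```text
clock: 54.35
ee_pos: [0.4809, 0.2327, 0.0664]
orientation: [0.001, 0.643, 0.766, 0.001]
wrist_force: [-0.2, -0.7, -0.1]
grip_width: 0.0529
```

Request:
move_arm:
  series:
    - {"claw":2,"x":0,"y":0,"z":0,"yaw":0}
    - {"claw":2,"x":0,"y":0,"z":0,"yaw":0}
    - {"claw":2,"x":0,"y":0,"z":0,"yaw":0}
    - {"claw":2,"x":0,"y":0,"z":0,"yaw":0}
    - {"claw":2,"x":0,"y":0,"z":0,"yaw":0}

```text
clock: 54.98
ee_pos: [0.4802, 0.2324, 0.0656]
orientation: [0.0, 0.643, 0.766, 0.001]
wrist_force: [-0.3, 0.1, 5.6]
grip_width: 0.029
```

Request:
move_arm:
  series:
    - {"claw":2,"x":0,"y":0,"z":-0.5,"yaw":0}
    - {"claw":2,"x":0,"y":0,"z":-0.5,"yaw":0}
    - {"claw":2,"x":0,"y":0,"z":-0.5,"yaw":0}
    - {"claw":2,"x":0,"y":0,"z":0,"yaw":0}
    - {"claw":2,"x":0,"y":0,"z":0,"yaw":0}

```text
clock: 55.6
ee_pos: [0.48, 0.2323, 0.0798]
orientation: [0.0, 0.643, 0.766, 0.0]
wrist_force: [3.3, 2.3, -6.4]
grip_width: 0.0292
```

Request:
move_arm:
  series:
    - {"claw":2,"x":-0.06,"y":1.1,"z":0,"yaw":0.11}
    - {"claw":2,"x":-0.06,"y":1.1,"z":0,"yaw":0.11}
    - {"claw":2,"x":-0.06,"y":1.1,"z":0,"yaw":0.11}
    - {"claw":2,"x":-0.06,"y":1.1,"z":0,"yaw":0.11}
    - {"claw":2,"x":-0.06,"y":1.1,"z":0,"yaw":0.11}

```text
clock: 56.22
ee_pos: [0.5335, 0.227, 0.0794]
orientation: [-0.001, 0.828, 0.561, -0.001]
wrist_force: [0.5, 2.5, -5.7]
grip_width: 0.0292
```

Request:
move_arm:
  series:
    - {"claw":2,"x":-0.06,"y":1.1,"z":0,"yaw":0.11}
    - {"claw":2,"x":-0.06,"y":1.1,"z":0,"yaw":0.11}
    - {"claw":2,"x":-0.06,"y":1.1,"z":0,"yaw":0.11}
    - {"claw":2,"x":-0.06,"y":1.1,"z":0,"yaw":0.11}
    - {"claw":2,"x":-0.06,"y":1.1,"z":0,"yaw":0.11}

```text
clock: 56.85
ee_pos: [0.577, 0.194, 0.0794]
orientation: [-0.001, 0.949, 0.315, -0.0]
wrist_force: [2.2, 2.6, -5.6]
grip_width: 0.0292
```

Request:
move_arm:
  series:
    - {"claw":2,"x":0,"y":0.1,"z":0,"yaw":0}
    - {"claw":2,"x":0,"y":0.1,"z":0,"yaw":0}
    - {"claw":2,"x":0,"y":0,"z":0,"yaw":0}
    - {"claw":2,"x":0,"y":0,"z":0,"yaw":0}
    - {"claw":2,"x":0,"y":0,"z":0,"yaw":0}

```text
clock: 57.48
ee_pos: [0.577, 0.194, 0.0793]
orientation: [-0.002, 0.949, 0.317, -0.001]
wrist_force: [0.9, 6.5, -6.2]
grip_width: 0.0292
```

Request:
move_arm:
  series:
    - {"claw":2,"x":0,"y":-0.15,"z":0.8,"yaw":0}
    - {"claw":2,"x":0,"y":0,"z":0.7,"yaw":0}
    - {"claw":6,"x":0,"y":0,"z":0,"yaw":0}
    - {"claw":6,"x":0,"y":0,"z":0,"yaw":0}
    - {"claw":6,"x":0,"y":0,"z":0,"yaw":0}

```text
clock: 58.1
ee_pos: [0.5773, 0.1928, 0.0649]
orientation: [0.0, 0.948, 0.317, -0.0]
wrist_force: [0.1, 0.3, 0.1]
grip_width: 0.0563
```

Request:
move_arm:
  series:
    - {"claw":6,"x":0,"y":0,"z":-5,"yaw":0}
    - {"claw":6,"x":0,"y":0,"z":-5,"yaw":0}
    - {"claw":6,"x":0,"y":0,"z":-5,"yaw":0}
    - {"claw":6,"x":0,"y":0,"z":-4,"yaw":0}
    - {"claw":6,"x":0,"y":0,"z":0,"yaw":-0.1854}

```text
clock: 58.72
ee_pos: [0.5792, 0.1935, 0.2593]
orientation: [0.001, 0.914, 0.406, 0.004]
wrist_force: [0.5, -0.2, -0.4]
grip_width: 0.0601
```

Request:
move_arm:
  series:
    - {"claw":6,"x":0,"y":0,"z":0,"yaw":-0.1854}
    - {"claw":6,"x":0,"y":0,"z":0,"yaw":-0.1854}
    - {"claw":6,"x":0,"y":0,"z":0,"yaw":-0.1854}
    - {"claw":6,"x":0,"y":0,"z":0,"yaw":-0.1854}
    - {"claw":6,"x":0,"y":0,"z":0,"yaw":0}

```text
clock: 59.35
ee_pos: [0.5774, 0.1931, 0.2548]
orientation: [-0.0, 0.708, 0.707, -0.0]
wrist_force: [0.2, -0.0, -0.5]
grip_width: 0.0599
```

```bash
python3 - <<'E'
from h import *
o=env.get_obs();print(o['ee_pos'],o['orientation'])
for n in('side','top'):
    im,d=cam(n,n+'9.png')
    v,u=np.mgrid[:420,:560]; W=world(n,np.stack([u.ravel(),v.ravel()],1),d.ravel()).reshape(420,560,3)
    for nm,lo,hi,c0,zt in(('cap',.03,.043,(.38,-.01),.036),('knob',.108,.125,(.577,.194),.117),('collar',.08,.09,(.577,.194),.086)):
        m=(W[...,2]>lo)&(W[...,2]<hi)&(np.hypot(W[...,0]-c0[0],W[...,1]-c0[1])<.03); uv=np.argwhere(m)[:,::-1]
        if m.sum()>3: print(n,nm,m.sum(),rayz(n,uv.mean(0),zt),np.median(W[m],0))
    u0,v0=[int(round(x)) for x in proj(n,[.507,.078,.193])]
    for r in (W[v0-8:v0+10,u0-10:u0+11,2]*1000).astype(int): print(' '.join('%3d'%x for x in r))
E
```

```text
[0.5773647  0.1930594  0.25484337] [-1.98433258e-05  7.07563270e-01  7.06649949e-01 -2.60994086e-04]
side cap 59 [ 0.3795921  -0.01033065  0.036     ] [ 0.38022568 -0.00982655  0.03498038]
side knob 68 [0.57538707 0.18926914 0.117     ] [0.57632067 0.19084078 0.11634621]
side collar 14 [0.57210002 0.18378043 0.086     ] [0.57234889 0.18314615 0.08532698]
  2  -1   0   0   0   2   0   1   0 114 112 114 115 117 117 116 115 115 113 108   0
  0  -1   0   0   0  -2   2  -1   1   0 109 112 113 115 114 113 113 112 109   0   3
 -1   1   2   0   0   0   1   1 191 192 194 190 194 191 192 111 108 109 107  -2   0
  2   1   0   0  -2 193 193 192 191 191 191 192 189 191 190 193 194 191   0   2  -1
  1   0   3 193 191 190 189 190 187 187 189 188 188 189 189 189 189 191 190   0   0
  2  19 194 191 189 190 188 190 186 187 186 186 187 189 188 187 189 190 192 190   0
 15 194 193 190 188 188 186 186 186 183 183 184 183 183 185 185 186 188 191 189 192
192 194 189 186 187 186 792 185 184 183 182 182 183 182  88  91 187 187 190 192 192
191 193 189 187 185 183 182 182 180 179 179 181 179 181  87  87 792 186
[... 1833 characters left out ...]
 171 151 185 191 189 144 145
195 192 187 183 168 142 151 182 179 177 179 183 176 177 170 155 188 192 192 140 141
 11 190 189 184 182 134 117 152 176 178 177 179 174 173 154 187 191 191 198 143 147
 14 194 192 185 186 183 114 161 153 172 178 172 169 151 190 190 189 192 135 141 141
 14  13 192 191 190 185 184 155 156 154 157 157 185 185 189 191 193 155 130 145 140
  9  15   9 197 193 190 189 188 183 185 186 183 194 195 194 193 160 145 127 139 143
 15  12  12   8 192 193 189 194 192 193 190 191 187 193 196 157 140 136 121 145 142
  8   5   9  14  13 191 194 188 193 193 196 190 196 158 156 148 137 125 109 136 144
  6   5  11  14  10  10 105 131 145 147 152 159 150 149 142 132 126 103 106 142 143
```

Request:
move_arm:
  series:
    - {"claw":6,"x":-4.06,"y":-3.95,"z":0,"yaw":0}
    - {"claw":6,"x":-4.06,"y":-3.95,"z":0,"yaw":0}
    - {"claw":6,"x":-4.06,"y":-3.95,"z":0,"yaw":0}
    - {"claw":6,"x":-4.06,"y":-3.95,"z":0,"yaw":0}
    - {"claw":6,"x":-4.06,"y":-3.95,"z":0,"yaw":0}

```text
clock: 60.08
ee_pos: [0.3788, -0.011, 0.255]
orientation: [0.0, 0.707, 0.707, 0.0]
wrist_force: [0.4, -0.9, 0.9]
grip_width: 0.0599
```

Request:
move_arm:
  series:
    - {"claw":6,"x":0,"y":0,"z":6,"yaw":0}
    - {"claw":6,"x":0,"y":0,"z":6,"yaw":0}
    - {"claw":6,"x":0,"y":0,"z":6,"yaw":0}
    - {"claw":6,"x":0,"y":0,"z":4,"yaw":0}
    - {"claw":6,"x":0,"y":0,"z":1.4,"yaw":0}

```text
clock: 60.7
ee_pos: [0.3785, -0.0098, 0.019]
orientation: [-0.002, 0.708, 0.707, -0.001]
wrist_force: [0.3, 0.1, 1.0]
grip_width: 0.0601
```

Request:
move_arm:
  series:
    - {"claw":6,"x":0,"y":0,"z":0,"yaw":0}
    - {"claw":1,"x":0,"y":0,"z":0,"yaw":0}
    - {"claw":1,"x":0,"y":0,"z":0,"yaw":0}
    - {"claw":1,"x":0,"y":0,"z":0,"yaw":0}
    - {"claw":1,"x":0,"y":0,"z":0,"yaw":0}

```text
clock: 61.32
ee_pos: [0.3805, -0.0098, 0.0213]
orientation: [0.0, 0.707, 0.707, 0.0]
wrist_force: [0.7, -0.0, 0.0]
grip_width: 0.0228
```

Request:
move_arm:
  series:
    - {"claw":1,"x":0,"y":0,"z":0,"yaw":0}
    - {"claw":1,"x":0,"y":0,"z":-6,"yaw":0}
    - {"claw":1,"x":0,"y":0,"z":-6,"yaw":0}
    - {"claw":1,"x":0,"y":0,"z":-6,"yaw":0}
    - {"claw":1,"x":0,"y":0,"z":-6,"yaw":0}

```text
clock: 61.95
ee_pos: [0.3797, -0.0098, 0.263]
orientation: [0.0, 0.707, 0.707, 0.0]
wrist_force: [1.1, 0.1, -1.1]
grip_width: 0.0189
```

Request:
move_arm:
  series:
    - {"claw":1,"x":2.93,"y":4.23,"z":0,"yaw":0}
    - {"claw":1,"x":2.93,"y":4.23,"z":0,"yaw":0}
    - {"claw":1,"x":2.93,"y":4.23,"z":0,"yaw":0}
    - {"claw":1,"x":0,"y":0,"z":0,"yaw":0}
    - {"claw":1,"x":0,"y":0,"z":3.5,"yaw":0}

```text
clock: 62.58
ee_pos: [0.5084, 0.0784, 0.2271]
orientation: [0.001, 0.706, 0.708, 0.002]
wrist_force: [0.3, -0.1, -1.4]
grip_width: 0.0191
```

Request:
move_arm:
  series:
    - {"claw":1,"x":0,"y":0,"z":1,"yaw":0}
    - {"claw":1,"x":0,"y":0,"z":0.5,"yaw":0}
    - {"claw":1,"x":0,"y":0,"z":0.3,"yaw":0}
    - {"claw":1,"x":0,"y":0,"z":0,"yaw":0}
    - {"claw":1,"x":0,"y":0,"z":0,"yaw":0}

```text
clock: 63.2
ee_pos: [0.5074, 0.0782, 0.2086]
orientation: [0.0, 0.707, 0.707, 0.001]
wrist_force: [0.6, -0.5, -0.3]
grip_width: 0.0189
```

Request:
move_arm:
  series:
    - {"claw":1,"x":0,"y":0,"z":0.15,"yaw":0}
    - {"claw":1,"x":0,"y":0,"z":0,"yaw":0}
    - {"claw":2.2,"x":0,"y":0,"z":0,"yaw":0}
    - {"claw":2.6,"x":0,"y":0,"z":0,"yaw":0}
    - {"claw":5,"x":0,"y":0,"z":0,"yaw":0}

```text
clock: 63.82
ee_pos: [0.5071, 0.0782, 0.2065]
orientation: [0.0, 0.707, 0.708, 0.0]
wrist_force: [0.2, 0.6, -0.6]
grip_width: 0.0334
```

Request:
move_arm:
  series:
    - {"claw":6,"x":0,"y":0,"z":0,"yaw":0}
    - {"claw":6,"x":0,"y":0,"z":-3,"yaw":0}
    - {"claw":6,"x":0,"y":0,"z":-4,"yaw":0}
    - {"claw":6,"x":-5,"y":0,"z":0,"yaw":0}
    - {"claw":6,"x":-5,"y":0,"z":0,"yaw":0}

```text
clock: 64.45
ee_pos: [0.5074, -0.0226, 0.2771]
orientation: [0.001, 0.706, 0.708, 0.001]
wrist_force: [0.8, 0.2, 0.4]
grip_width: 0.0604
```

Request:
move_arm:
  series:
    - {"claw":6,"x":-5,"y":0,"z":0,"yaw":0}
    - {"claw":6,"x":-5,"y":0,"z":0,"yaw":0}
    - {"claw":6,"x":-5,"y":0,"z":0,"yaw":0}
    - {"claw":6,"x":0,"y":0,"z":0,"yaw":0}
    - {"claw":6,"x":0,"y":0,"z":0,"yaw":0}

```text
clock: 65.08
ee_pos: [0.5072, -0.1714, 0.2763]
orientation: [-0.0, 0.707, 0.707, 0.0]
wrist_force: [-0.6, 0.1, -0.7]
grip_width: 0.0599
```

```bash
python3 - <<'E'
from h import *
ims=[]
for n in('side','top'):
    im,d=cam(n)
    v,u=np.mgrid[:420,:560]; W=world(n,np.stack([u.ravel(),v.ravel()],1),d.ravel()).reshape(420,560,3)
    for nm,lo,hi,c0,zt in(('cap knob',.213,.23,(.507,.078),.221),('disc',.19,.206,(.507,.078),.199),('knob',.108,.125,(.577,.194),.117),('collar',.08,.09,(.577,.194),.086)):
        m=(W[...,2]>lo)&(W[...,2]<hi)&(np.hypot(W[...,0]-c0[0],W[...,1]-c0[1])<.035); uv=np.argwhere(m)[:,::-1]
        if m.sum()>3: print(n,nm,m.sum(),rayz(n,uv.mean(0),zt),np.median(W[m],0))
    c=(140,150) if n=='side' else (170,170)
    ims.append(cv2.resize(im[c[0]:c[0]+130,c[1]:c[1]+130],None,fx=3,fy=3))
cv2.imwrite('pics/n.png',np.hstack(ims)[:,:,::-1])
E
```

```text
side cap knob 67 [0.5046853  0.07588511 0.221     ] [0.50557626 0.07683797 0.22003044]
side disc 243 [0.50323703 0.07313129 0.199     ] [0.50104872 0.07224095 0.19867442]
side knob 27 [0.58203854 0.19140033 0.117     ] [0.58206561 0.19123338 0.11682692]
top cap knob 62 [0.50816726 0.08007623 0.221     ] [0.50799079 0.07993938 0.22138508]
top disc 301 [0.50773241 0.07980103 0.199     ] [0.5060677  0.078983   0.19983581]
top knob 86 [0.57786793 0.19301513 0.117     ] [0.57807475 0.19310993 0.11662014]
top collar 41 [0.57454695 0.18818959 0.086     ] [0.57224962 0.18603797 0.08598385]
```

View pics/n.png

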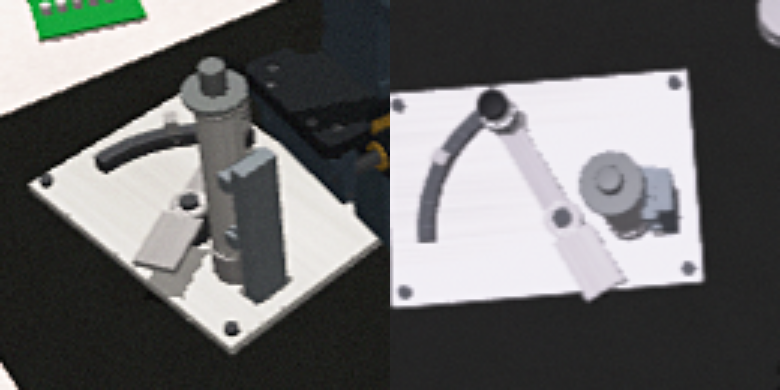

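```bash
python3 -c "
from rig import env
print(env.finish_job())"
```

```text
the job is handed in; nothing more can be done
None
```

The magazine is refilled and the job was handed in at about 65 s of the 210 s allowed. `finish_job` reports no verdict.

- **Loading:** I took the cap off and swung the lever to the load end with the collar held up. All five spacers went into the tube, and the follower went on top of them, knob up.
- **Unloading:** I swung the lever back to the run end with the collar held up again, let the collar down, and put the cap back on the mouth.
- **One hitch:** the third spacer jammed tilted in the funnel when I released it. A squeeze with the jaws turned 90° straightened it and it dropped. I gripped the last two nearer their tops so that they entered the bore before release.

**Last checks, from camera depth:**
- **Tube, gate shut:** the stack top stood at about 168 mm for five spacers. The follower's knob was flat at about 214 mm.
- **Tube, gate open:** the follower's knob stood at about 178 mm, so the column had dropped the full 36 mm.
- **Cap:** it sits level on the mouth, its knob top at 220–221 mm, within about 2 mm of where it was at the start.
- **Lever and collar:** the lever knob is back at its start position, with the collar's top at about 86 mm, which is down.
- **Gripper:** it is open and clear of everything.

The two cameras disagreed by about 3 mm throughout, so I worked from the average of the two. I did not measure the meter, reel and jar again at the end; I took nothing from them and felt no contact.

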